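# Seat the microscope camera board in its sloping bay

## Robot

A 6-joint arm with a two-finger parallel gripper is mounted at the origin on the work surface. World frame = base frame: x ahead of the robot, y to its left, z up, the work surface at z = 0. Lengths are in m, angles in degrees, forces in N, time in s.
With the tool pointing down it reaches from about 0.3 to 0.75 m from the base axis. Payload 8.5 kg.
Tool frame: the origin (TCP) lies on the mounting face of the last link; the fingertips stand 173 mm ahead of it and the grasp point (between the pads) lies 155 mm ahead of it (env.tips_ahead is the distance from the TCP to the fingertips, in m); x points along the fingers, z is the direction in which the jaws open and shut, and the axes are right-handed (so a half turn about x gives the same grasp; the last joint's range is limited). The gripper opens to 85 mm and grips with 20 to 120 N. Pads are 22 mm wide; open, the fingers measure 114 mm over their backs; the gripper's body (76 mm by 85 mm) begins 54 mm behind the grasp point. The pads swing forward as they close: fully open they stand 13 mm farther back than shut.
Start: joints at [-87.049, 21.807, 74.336, -0, 83.858, -12.336], TCP at [0.145, -0.531, 0.405] pointing down, gripper open.
Joint ranges: [-178.18, 178.18], [-50.72, 133.34], [12.68, 142.11], [-81.47, 261.47], [9.98, 163.14], [-165.26, 165.26]. Speed limits (degrees/s): [136.94, 136.94, 180, 180, 180, 180].

## Interface

Orientations are given as a 3x3 rotation matrix whose columns are the frame's x, y, z axes.
In Python, from rig import env, optics gives the robot as it stands.
- The arm moves only by the shell command python3 -m inch 'ROWS' [FORCE]. ROWS is JSON, a list of rows, each a list of 3 entries, a list of its own where there are three numbers: the closure, from -1 (fully open) to 1 (shut), then the shift along the tool's x, y, z in units of 30 mm (1.0 is 30 mm), then the turn about the tool's x in units of 5 degrees (1.0 is 5 degrees). In form: [[hand, [x, y, z], yaw], ...]. A call has exactly 8 rows; each row shifts and turns the commanded pose from where the row before left it, along the tool's axes as they then stand; what a row does not reach is not made up. A row lasts 1/12 s, in which the tool goes at most 41.7 mm and 7.16 degrees, less where a joint would pass 70% of its speed; a pose out of reach is approached as far as the arm can. A call is refused whole if a number of a shift passes 1 or a number of a turn 1, either way. A call with a gripper value outside its range is refused whole. The fingers move at their own pace and stop on an object; FORCE is the grip in N (left out, the last holds). Time passes only in rows, so rows that do not move let the fingers close, or fill a call up. It gives the time, the measured TCP pose, the force and the opening at its end, in the units of the state.
- env.observe(): the state, without advancing time (a new reading comes with each control period).
- optics.get_image(name): name is "scene" or "top" or "wrist"; returns the picture (420x560x3 uint8, red, green, blue); there is no depth.
- optics.camera_params(name): a dict with "fx", "fy", "cx", "cy" (pixels), "xyz" and "rotation" of the camera in the world. Camera axes: x right, y down, z forward; pixel columns grow to the right and rows downward; lengths in m; the calibration is good to about 2 mm. A picture is of the moment at which its call begins: read the wrist's pose just before it. camera_params takes no time and is no camera call; for the wrist camera it gives the pose at the moment of the call.
- env.close_job(): hands the job in, once; it reports no verdict.
The state is a dict: "time_s": time; "q": joint angles; "qvel": joint speeds; "joint_efforts": joint torques, N m; "position": TCP position; "tool_rot": TCP orientation; "ft_force": force on the tool from outside, world axes, zero at the start; "wrist_torque": the same for the moment, N m; "grip_width": finger opening in m.
Only numpy, scipy, OpenCV 4.12 (cv2) and the standard library are available. Lean on these libraries where they do the work, as an engineer would, in place of code of your own. Each camera call takes 0.05 s, during which the arm holds its last target.

## Task

Fit the camera board into the microscope's control unit: lift it out of the grey upright holder by its black handle, slide it down between the two white card guides of the sloping bay under control, without letting it drop, until it rests on the blue sprung connector, with both orange levers still standing open. Then fold both levers inward and fully down over the board's shoulders so that they press it home and hold it there, and let go; do not push the flask, dishes or screwdriver about.

Things in the scene. Friction and masses are not known exactly. Their poses are not given: they have to be found in the camera images.
- bay: Sloping card bay of the white control unit. Origin: centre of its mouth, midway between the two white card guides, 118 mm above the bench. z points out of the bay along the slide direction (up and towards the robot, 0.42 rad from vertical), y from the right guide to the left, x square to the board's plane. Only the levers and their hinge brackets (to z = 26 mm) rise above z = 0.
- guide_left (a point): Mouth of the left white card guide (bay y +67 mm, z 0). Each guide is a channel 9 mm wide in bay x, flared at the mouth, open inward, from |y| = 58 to 72 mm, running from z = 0 down to z = -92 mm. Outer walls and lever brackets reach |y| = 102 mm.
- guide_right (a point): Mouth of the right card guide (bay y -67 mm, z 0), the mirror of the left.
- connector_top (a point): Middle of the top of the blue sprung connector bar at the foot of the bay: bay z = -89 mm when free. It resists with 3.5 N at first touch and 7 N when the board is home (z = -97 mm), and pushes the board out again unless the levers hold it.
- lever_left (a joint): Orange ejector lever at +y of the bay, a bar 18 mm wide (bay x), 10 mm thick, reaching 62 mm from its hinge. Value in rad: 0 = closed, flat, pointing inward (-y of the bay) over the board's shoulder; 1.57 = straight out along bay z; up to 1.95 = leaning outward. Stiff hinge (0.3 N m, 7 N at 45 mm), stays where left. In the last 0.4 rad it meets the shoulder and presses the board home.
- lever_right (a joint): The same at -y of the bay, mirrored (0 = closed, flat, pointing to +y of the bay).
- lever_left_hinge (a point): Hinge axis of the left lever (along bay x), on the lever's centre line: bay x 0, y +92 mm, z +18 mm. Turns with the lever.
- lever_right_hinge (a point): Hinge axis of the right lever: bay x 0, y -92 mm, z +18 mm. Turns with the lever.
- lever_left_tip (a point): Free end of the left lever, 62 mm from its hinge.
- lever_right_tip (a point): Free end of the right lever, 62 mm from its hinge.
- board: The camera board, 0.25 kg: green plate 140 mm wide (y), 100 mm high (z), 6 mm thick (x); on its top edge an aluminium bar 140 x 14 x 10 mm, whose two ends are the shoulders that the levers press; on that a black handle. Origin at the centre of the lower edge, z up to the handle. It fits the bay either way round (half turn about z).
- board_grip (a point): Centre of the board's black handle: 16 mm thick (x), 40 mm wide (y), 42 mm high (z), 131 mm above the lower edge; axes as the board.
- board_foot (a point): Centre of the board's lower edge; axes as the board. In the bay it rests at bay z = -89 mm on the free connector and is home at -97 mm, with x and y near 0.
- holder: Grey upright holder in which the board stands at the start; origin under its centre. Base 100 x 190 x 12 mm, two slotted end posts 72 mm high in all, at y = +-58 to +-80 mm; the board's lower edge stands 12 mm above the bench and lifts straight up.
- flask: Bystander, leave alone: flat clear culture flask lying down, 120 x 80 x 30 mm, pink inside, green cap; origin at the middle of its underside.
- dishes: Bystander, leave alone: stack of round culture dishes, 91 mm across, 41 mm high; origin at the middle of its underside.
- driver: Bystander, leave alone: green-handled screwdriver lying down; origin at the middle of its underside.
Mind the look-alikes: they are no part of the job. Of the things shaped like the board, the green one is meant.

How it is judged (in metres and radians):
On the way:
1. the board is down in both guides, resting on the connector, with both levers still open (x of board_foot in the frame of bay between -0.005 and 0.005 m and y of board_foot in the frame of bay between -0.008 and 0.008 m and angle between the z axis of board and the z axis of bay, either way round below 0.09 rad and z of board_foot in the frame of bay below -0.084 m and value of joint each of lever_left, lever_right above 0.9 rad), for 0.2 s.
At the end, for the whole second after the job is handed in: The board's lower edge is within 5 mm across and 8 mm along of the bay's middle line and within 3 mm of fully home (bay z below -94 mm), the board in line with the bay within 0.09 rad; both levers are folded to less than 0.12 rad; the board is at rest (x of board_foot in the frame of bay between -0.005 and 0.005 m and y of board_foot in the frame of bay between -0.008 and 0.008 m and angle between the z axis of board and the z axis of bay, either way round below 0.09 rad and z of board_foot in the frame of bay below -0.094 m and value of joint each of lever_left, lever_right below 0.12 rad and linear speed of board below 0.02 m/s); the robot touches nothing.
It fails at once if the board drops down the guides (faster than 0.4 m/s between them) (z of board_foot in the frame of bay below -0.01 m and (x of board_foot in the frame of bay between -0.005 and 0.005 m and y of board_foot in the frame of bay between -0.008 and 0.008 m) and linear speed of board above 0.4 m/s).
It fails at once if a bystander is pushed more than 30 mm (distance of any of flask, dishes, driver from where it was at the start of the episode above 0.03 m).
It also fails if it takes over 64 s, if anything falls off the work surface, if the arm or the gripper's body presses on something with over 40 N, if the wrist force passes 120 N, or if a joint passes its speed limit or range.

## Working session

There is one attempt and no reset: what is moved stays moved. The work goes in short steps, Python scripts to look and compute and a shell command to move; the robot and the scene stay as the last step left them, time stands still between calls to the robot, and variables do not carry over. Pictures are saved under pics/ and viewed, and the job is handed in when it is done.

```bash
ls -la; mkdir -p pics
python3 - <<'E'
from rig import env, optics
import cv2
s=env.observe()
for k,v in s.items(): print(k,v)
for n in ("scene","top","wrist"):
    p=optics.camera_params(n); print(n,p)
    cv2.imwrite(f"pics/{n}0.png",cv2.cvtColor(optics.get_image(n),cv2.COLOR_RGB2BGR))
E
```

```text
total 12
drwxr-xr-x  3 agent agent 4096 Dec  7 00:32 .
drwxr-xr-x 23 root  root  4096 Dec  7 00:32 ..
drwxr-xr-x  2 agent agent 4096 Dec  7 00:32 pics
time_s 0.0
q [-8.70492514e+01  2.18411644e+01  7.43845575e+01 -2.93455463e-04
  8.38591102e+01 -1.23365259e+01]
qvel [ 0.10166539 -0.05413652  0.039047    0.09114319  0.00646749 -0.01956047]
joint_efforts [ 2.22814260e-04 -4.48465347e+01 -2.31277549e+01 -2.47488788e-04
  4.75028952e-03 -3.56401449e-05]
position [ 0.14500042 -0.53049569  0.40411112]
tool_rot [[-8.13032053e-05  9.64615868e-01  2.63659288e-01]
 [ 1.47837425e-03  2.63659117e-01 -9.64614786e-01]
 [-9.99998904e-01  3.11360829e-04 -1.44749959e-03]]
ft_force [-0.3141166   0.48898269 -0.72241922]
wrist_torque [-0.01089762  0.01485978 -0.00327853]
grip_width 0.08542722028788102
scene {'fx': 413.0041807134019, 'fy': 413.0041807134019, 'cx': 276.6528149152803, 'cy': 206.01838392737037, 'xyz': array([ 1.26444474, -0.45562268,  0.71545196]), 'rotation': array([[ 0.57370612,  0.47671028, -0.66603948],
       [ 0.818847  , -0.3524185 ,  0.45309027],
       [-0.01873184, -0.80532509, -0.59253744]])}
top {'fx': 412.1042567228819, 'fy': 412.1042567228819, 'cx': 277.3136481487991, 'cy': 212.4194208954644, 'xyz': array([0.45352786, 0.03082613, 1.10334696]), 'rotation': array([[-0.01039334, -0.99061329,  0.13629853],
       [-0.99987487,  0.01192129,  0.01039882],
       [-0.01192607, -0.1361734 , -0.99061323]])}
wrist {'fx': 336.99224368532157, 'fy': 336.99224368532157, 'cx': 280.6189179763415, 'cy': 211.44980903007954, 'xyz': array([ 0.21699545, -0.51077941,  0.37400891]), 'rotation': array([[ 0.2638811 , -0.92292343, -0.28031964],
       [-0.96455462, -0.25281337, -0.07562919],
       [-0.0010686 ,  0.29034072, -0.95692274]])}
```

View pics/scene0.png

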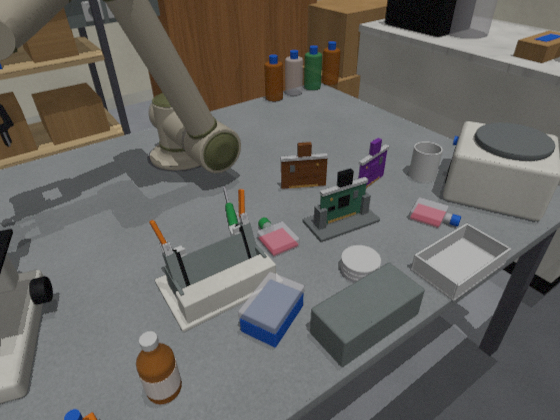

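View pics/top0.png

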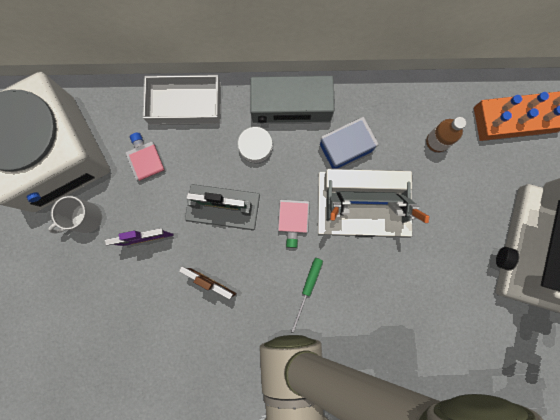

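View pics/wrist0.png

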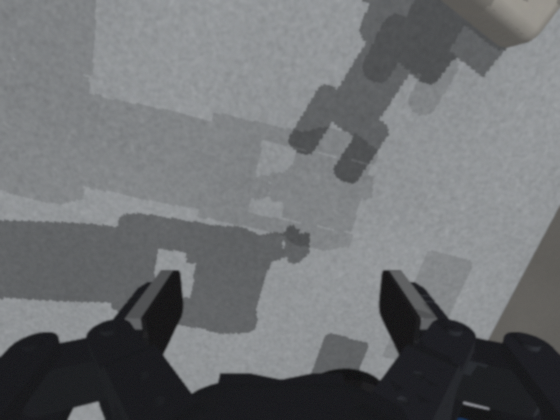

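Run:
```python
import cv2
t=cv2.imread("pics/top0.png")
cv2.imwrite("pics/top0_bay.png",cv2.resize(t[160:245,310:440],None,fx=6,fy=6,interpolation=cv2.INTER_CUBIC))
cv2.imwrite("pics/top0_board.png",cv2.resize(t[170:240,175:305],None,fx=6,fy=6,interpolation=cv2.INTER_CUBIC))
s=cv2.imread("pics/scene0.png")
a=cv2.resize(s[185:320,140:285],None,fx=4,fy=4,interpolation=cv2.INTER_CUBIC)
cv2.imwrite("pics/scene0_bay.png",a)
b=cv2.resize(s[135:240,270:400],None,fx=5,fy=5,interpolation=cv2.INTER_CUBIC)
cv2.imwrite("pics/scene0_board.png",b)
```

```text
(no output)
```

View pics/top0_bay.png

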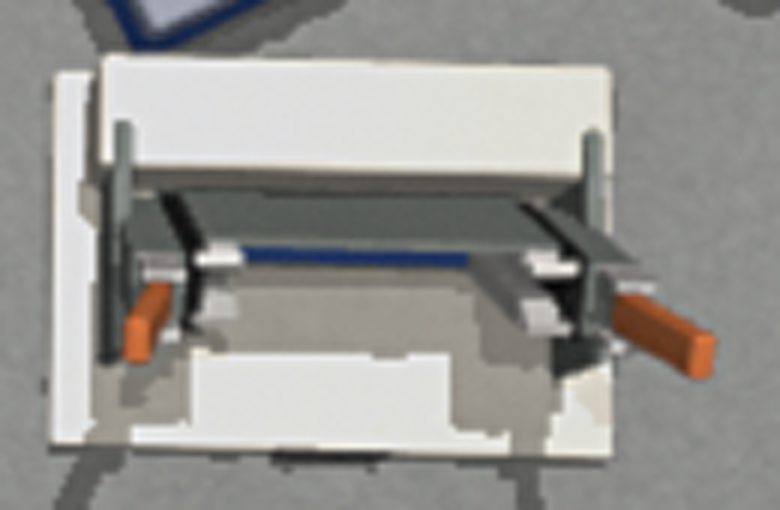

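View pics/top0_board.png

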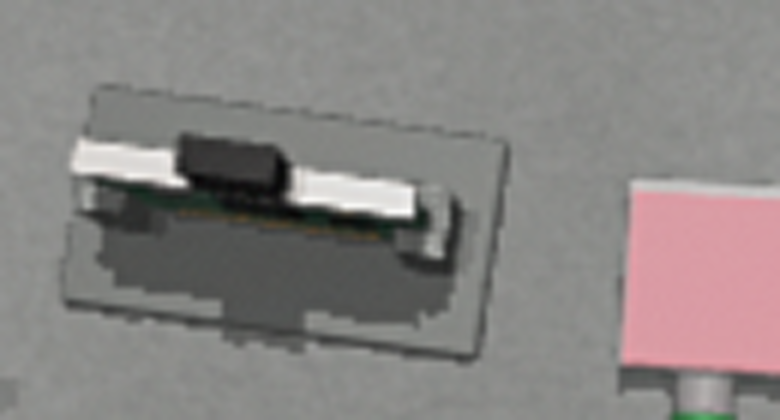

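View pics/scene0_bay.png

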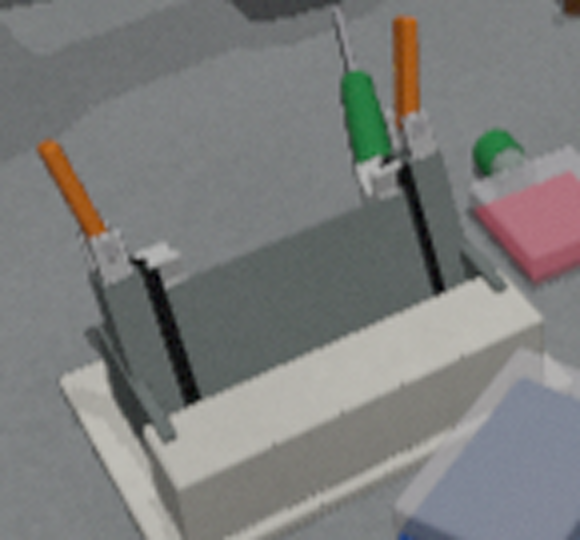

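View pics/scene0_board.png

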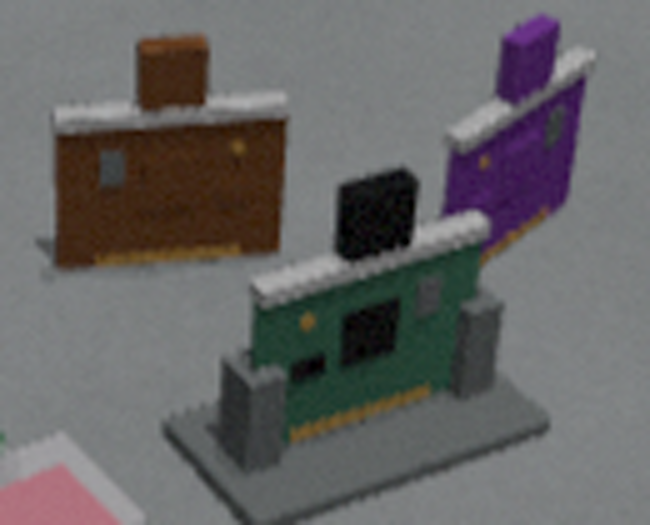

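```bash
cat > h.py <<'E'
from rig import env, optics
import numpy as np, cv2
def ray(p,uv):
    d=np.array([(uv[0]-p['cx'])/p['fx'],(uv[1]-p['cy'])/p['fy'],1.])
    return np.array(p['xyz']),np.array(p['rotation'])@d
def atz(p,uv,z):
    o,d=ray(p,uv); return o+d*(z-o[2])/d[2]
def tri(obs):
    A=np.zeros((3,3));b=np.zeros(3)
    for p,uv in obs:
        o,d=ray(p,uv); d=d/np.linalg.norm(d); M=np.eye(3)-np.outer(d,d); A+=M;b+=M@o
    X=np.linalg.solve(A,b)
    r=[np.linalg.norm(np.cross(X-ray(p,uv)[0],ray(p,uv)[1]/np.linalg.norm(ray(p,uv)[1]))) for p,uv in obs]
    return X,np.array(r)
def proj(p,X):
    c=np.array(p['rotation']).T@(np.array(X)-p['xyz']); return np.array([p['cx']+p['fx']*c[0]/c[2],p['cy']+p['fy']*c[1]/c[2]])
def snap(n,f):
    p=optics.camera_params(n); im=optics.get_image(n); cv2.imwrite(f"pics/{f}.png",cv2.cvtColor(im,cv2.COLOR_RGB2BGR))
    import pickle; pickle.dump(p,open(f"pics/{f}.pkl","wb")); return p
def P(f):
    import pickle; return pickle.load(open(f"pics/{f}.pkl","rb"))
E
python3 - <<'E'
from h import *
import pickle
for n in("scene","top"): pickle.dump(optics.camera_params(n),open(f"pics/{n}0.pkl","wb"))
t=optics.camera_params("top");s=optics.camera_params("scene")
T=lambda a,b:(310+a/6,160+b/6); S=lambda a,b:(140+a/4,185+b/4)
TB=lambda a,b:(175+a/6,170+b/6); SB=lambda a,b:(270+a/5,135+b/5)
# guide inner top corners? left white guide mouth (215,255)top / scene (380,180)
print("guideL", tri([(t,T(215,300)),(s,S(380,180))]))
print("guideR", tri([(t,T(545,315)),(s,S(158,262))]))
print("levtip L",tri([(t,T(140,345)),(s,S(405,20))]))
print("levtip R",tri([(t,T(700,360)),(s,S(48,150))]))
print("handle top", tri([(t,TB(228,150)),(s,SB(378,180))]))
print("bar L",tri([(t,TB(78,155)),(s,SB(482,220))]),"bar R",tri([(t,TB(412,197)),(s,SB(262,288))]))
e=env.observe(); R=e['tool_rot'];w=optics.camera_params('wrist')
print(R.T@(w['xyz']-e['position'])); print(np.round(R.T@w['rotation'],3))
E
```

```text
guideL (array([ 0.59633038, -0.12326266,  0.10542817]), array([0.0031859, 0.0031859]))
guideR (array([ 0.58763725, -0.25692216,  0.10744741]), array([0.00217471, 0.00217471]))
levtip L (array([ 0.56820431, -0.0824998 ,  0.18554599]), array([0.002814, 0.002814]))
levtip R (array([ 0.55939186, -0.29201317,  0.1840989 ]), array([0.00138058, 0.00138058]))
handle top (array([0.62606168, 0.19037385, 0.16449591]), array([0.0013007, 0.0013007]))
bar L (array([0.63427847, 0.26040306, 0.11756238]), array([0.00270227, 0.00270227])) bar R (array([0.61493491, 0.12452586, 0.11892804]), array([0.00259921, 0.00259921]))
[3.01963835e-02 7.46356469e-02 1.01283382e-06]
[[-0.    -0.291  0.957]
 [ 0.    -0.957 -0.291]
 [ 1.     0.     0.   ]]
```

```bash
python3 -m inch '[[-1,[0,0.87,-0.62],0.24],[-1,[0,0.87,-0.62],0.24],[-1,[0,0.87,-0.62],0.24],[-1,[0,0.87,-0.62],0.24],[-1,[0,0.87,-0.62],0.24],[-1,[0,0.87,-0.62],0.24],[-1,[0,0.87,-0.62],0.24],[-1,[0,0.87,-0.62],0.24]]'; python3 -m inch '[[-1,[0,0.87,-0.62],0.24],[-1,[0,0.87,-0.62],0.24],[-1,[0,0.87,-0.62],0.24],[-1,[0,0.87,-0.62],0.24],[-1,[0,0.87,-0.62],0.24],[-1,[0,0.87,-0.62],0.24],[-1,[0,0.87,-0.62],0.24],[-1,[0,0.87,-0.62],0.24]]'
python3 - <<'E'
from h import *
e=env.observe(); print(e['position'],e['q'],e['qvel'].max(),e['tool_rot'])
snap("wrist","w1")
E
```

```text
time_s: 0.82
position: [0.3219, -0.3432, 0.4047]
tool_rot: [[-0.0, 0.995, 0.098], [0.0, 0.098, -0.995], [-1.0, -0.0, -0.0]]
ft_force: [0.6, -1.2, 0.2]
grip_width: 0.0855
time_s: 1.48
position: [0.5269, -0.1893, 0.4046]
tool_rot: [[-0.0, 0.998, -0.069], [0.0, -0.069, -0.998], [-1.0, -0.0, -0.0]]
ft_force: [-0.7, -0.7, -0.3]
grip_width: 0.0853
[ 0.52685512 -0.18927164  0.4045504 ] [-3.18763827e+01  2.28120860e+01  7.27537670e+01 -9.78745207e-04
  8.44636304e+01  6.20868026e+01] 51.31985824222144 [[-4.45955786e-04  9.97608677e-01 -6.91138873e-02]
 [ 2.57305852e-04 -6.91137775e-02 -9.97608751e-01]
 [-9.99999867e-01 -4.62672802e-04 -2.25868862e-04]]
```

View pics/w1.png

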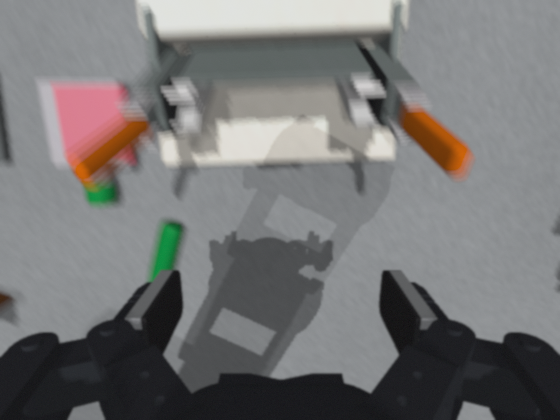

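Run:
```python
from h import *
snap("wrist","w2a")
e=env.observe(); print(e['position'],abs(e['qvel']).max())
p=snap("wrist","w2")
e=env.observe(); print(e['position'],abs(e['qvel']).max(), p['xyz'])
im=cv2.imread("pics/w2.png"); cv2.imwrite("pics/w2c.png",cv2.resize(im[0:210,60:480],(800,400),interpolation=cv2.INTER_CUBIC))
```

```text
[ 0.52816405 -0.18826414  0.40400486] 4.4970457647938265
[ 0.52684376 -0.1893982   0.40404141] 2.8756583964354867 [ 0.60262012 -0.19287291  0.37382189]
```

View pics/w2c.png

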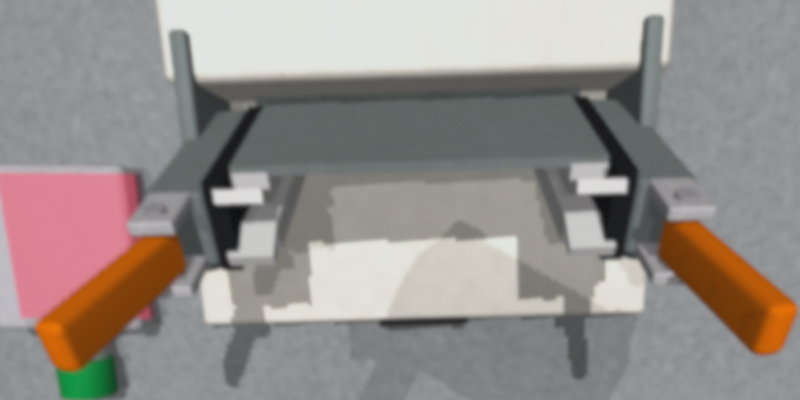

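```bash
R='[[-1,[0,0,0],-1],[-1,[0,0,0],-1],[-1,[0,0,0],-1],[-1,[0,0,0],-1],[-1,[0,0,0],-1],[-1,[0,0,0],-1],[-1,[0,0,0],-1],[-1,[0,0,0],-1]]'; 
python3 -m inch '[[-1,[0,0,0],-1],[-1,[0,0,0],-1],[-1,[0,0,0],-1],[-1,[0,0,0],-1],[-1,[0,0,0],-1],[-1,[0,0,0],-1],[-1,[0,0,0],-1],[-1,[0,0,0],-1]]' | head -1
python3 -m inch '[[-1,[0,0,0],-1],[-1,[0,0,0],-1],[-1,[0,0,0],-1],[-1,[0,0,0],-1],[-1,[0,0,0],-1],[-1,[0,0,0],-1],[-1,[0,0,0],-1],[-1,[0,0,0],-1]]' | head -1
python3 -m inch '[[-1,[0,0,0],-1],[-1,[0,0,0],-1],[-1,[0,0,0],-1],[-1,[0,0,0],-1],[-1,[0,0,0],-1],[-1,[0,0,0],-1],[-1,[0,0,0],-1],[-1,[0,0,0],-1]]' | head -1
python3 -m inch '[[-1,[0,0,0],-1],[-1,[0,0,0],-1],[-1,[0,0,0],-1],[-1,[0,0,0],-1],[-1,[0,0,0],-1],[-1,[0,0,0],-1],[-1,[0,0,0],-1],[-1,[0,0,0],-1]]' | head -1
python3 -m inch '[[-1,[0,0,0],-1],[-1,[0.15,-0.2,0],-1],[-1,[0.15,-0.2,0],-1],[-1,[0.15,-0.2,0],-1],[-1,[0.15,-0.2,0],0],[-1,[0.15,-0.2,0],0],[-1,[0.15,-0.2,0],0],[-1,[0,0,0],0]]'
python3 - <<'E'
from h import *
p=snap("wrist","w3a")
p=snap("wrist","w3")
e=env.observe(); print(e['position'],abs(e['qvel']).max(), p['xyz'],e['q'])
E
```

```text
time_s: 2.3
time_s: 2.97
time_s: 3.63
time_s: 4.3
time_s: 4.97
position: [0.5617, -0.1964, 0.3765]
tool_rot: [[-0.001, -0.998, 0.07], [0.001, 0.07, 0.998], [-1.0, 0.001, 0.001]]
ft_force: [0.3, 0.4, 0.2]
grip_width: 0.0854
[ 0.56115257 -0.19618067  0.37747711] 0.6944147649074383 [ 0.48805904 -0.19093224  0.34692417] [-3.06694222e+01  2.74137435e+01  6.96417870e+01 -3.36693047e-03
  8.29784654e+01 -1.16704663e+02]
```

View pics/w3.png

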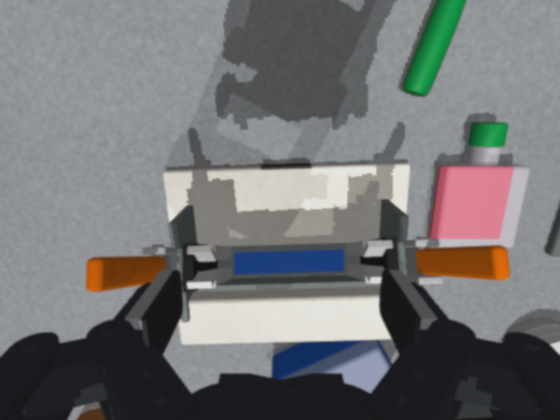

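Run:
```python
import cv2
im=cv2.imread("pics/w3.png"); cv2.imwrite("pics/w3c.png",cv2.resize(im[225:315,160:430],(810,270),interpolation=cv2.INTER_CUBIC)[:, :800])
```

```text
(no output)
```

View pics/w3c.png

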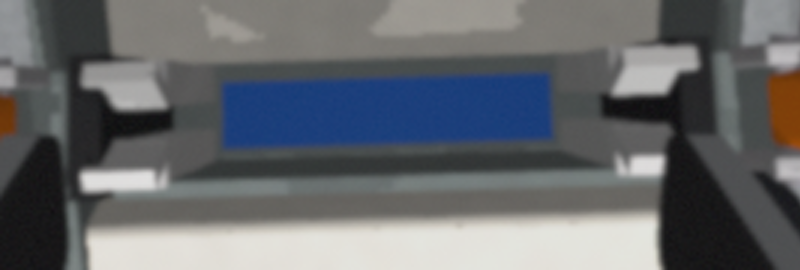

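Run:
```python
from h import *
p=P("w3"); C=lambda a,b:(160+a/3,225+b/3)
c=atz(p,C(389,118),.118); print("centre",c)
L=atz(p,C(658,110),.118);R=atz(p,C(120,126),.118); print(L,R,np.linalg.norm(L-R))
ys=[]
for nm,a,b,z in (("nearlip",(80,62),(700,45),.118),("farlip",(80,190),(665,174),.118),("connNear",(222,84),(550,73),.035),("connFar",(222,150),(553,138),.035),("coverfar",(90,227),(660,218),.12)):
    A=atz(p,C(*b),z)-atz(p,C(*a),z); print(nm,A, np.degrees(np.arctan2(-A[0],A[1])))
t=.42
yw=np.radians(-2.0)
def frame(c,yw):
    y=np.array([-np.sin(yw),np.cos(yw),0]); h=np.array([np.cos(yw),np.sin(yw),0]); z=-np.sin(t)*h+np.cos(t)*np.array([0,0,1]); return np.c_[np.cross(y,z),y,z]
for yd in (-1,-2,-3,-4):
  F=frame(c,np.radians(yd))
  # refine: overlays
  print(yd,[np.round(3*(proj(p,c+F@np.array(v))-np.array([160,225])),0) for v in ([0,.067,0],[0,-.067,0],[0,0,-.089],[0,.067,-.092],[0,-.067,-.092])])
F=frame(c,np.radians(-2.5)); 
for n in("w2","w3","top0","scene0"):
  q=P(n); print(n,[np.round(proj(q,c+F@np.array(v)),1) for v in ([0,0,0],[0,.067,0],[0,-.067,0],[0,.092,.018],[0,-.092,.018],[0,0,-.089])])
```

```text
centre [ 0.59859716 -0.1917857   0.118     ]
[ 0.60104644 -0.12517414  0.118     ] [ 0.59613592 -0.2587229   0.118     ] 0.13363900166543738
nearlip [0.006017   0.15082071 0.        ] -2.2846084333104897
farlip [ 5.74995987e-03  1.48193201e-01 -2.77555756e-17] -2.2219862622713946
connNear [0.0036219  0.10960997 0.        ] -1.8925677557776026
connFar [0.00330935 0.11292905 0.        ] -1.6785555042857287
coverfar [7.46741716e-03 1.44888112e-01 2.77555756e-17] -2.9503680669841126
-1 [array([660., 105.]), array([121., 131.]), array([387., 110.]), array([586., 100.]), array([190., 119.])]
-2 [array([659., 110.]), array([120., 126.]), array([386., 110.]), array([584., 104.]), array([188., 116.])]
-3 [array([659., 114.]), array([120., 122.]), array([384., 110.]), array([582., 107.]), array([186., 113.])]
-4 [array([659., 118.]), array([119., 118.]), array([382., 110.]), array([579., 110.]), array([184., 110.])]
w2 [array([279.7, 115. ]), array([188.1, 117. ]), array([371.7, 113. ]), array([146.9, 129.3]), array([413.6, 123.6]), array([279.2,  72.9])]
w3 [array([289.7, 264.3]), array([379.8, 262.2]), array([199.9, 266.4]), array([423.4, 262. ]), array([157.5, 268.2]), array([288.2, 261.7])]
top0 [array([373.9, 207.4]), array([346. , 206.5]), array([401.8, 208.2]), array([336.5, 208.2]), array([414.4, 210.6]), array([367.1, 198.3])]
scene0 [array([207. , 237.9]), array([233.7, 227.2]), array([178.5, 249.2]), array([241.3, 216.2]), array([164.8, 245.9]), array([217.9, 273.7])]
```

```bash
python3 -m inch '[[-1,[-0.05,-0.045,0.87],0.055],[-1,[-0.05,-0.045,0.87],0.055],[-1,[-0.05,-0.045,0.87],0.055],[-1,[-0.05,-0.045,0.87],0.055],[-1,[-0.05,-0.045,0.87],0.055],[-1,[-0.05,-0.045,0.87],0.055],[-1,[-0.05,-0.045,0.87],0.055],[-1,[-0.05,-0.045,0.87],0.055]]' | head -1
python3 -m inch '[[-1,[-0.05,-0.045,0.87],0.055],[-1,[-0.05,-0.045,0.87],0.055],[-1,[-0.05,-0.045,0.87],0.055],[-1,[-0.05,-0.045,0.87],0.055],[-1,[-0.05,-0.045,0.87],0.055],[-1,[-0.05,-0.045,0.87],0.055],[-1,[-0.05,-0.045,0.87],0.055],[-1,[0,0,0],0]]'
python3 - <<'E'
from h import *
p=snap("wrist","w4a")
p=snap("wrist","w4")
e=env.observe(); print(e['position'],abs(e['qvel']).max(), e['tool_rot'],e['q'])
im=cv2.imread("pics/w4.png"); cv2.imwrite("pics/w4c.png",cv2.resize(im[120:290,140:420],(800,486),interpolation=cv2.INTER_CUBIC))
E
```

```text
time_s: 5.73
time_s: 6.4
position: [0.6208, 0.195, 0.4006]
tool_rot: [[0.001, -0.991, 0.137], [0.001, 0.137, 0.991], [-1.0, -0.001, 0.001]]
ft_force: [0.5, 0.4, 0.2]
grip_width: 0.0854
[0.62080142 0.19179787 0.40033528] 1.82983365503436 [[ 2.14207187e-04 -9.90326210e-01  1.38758611e-01]
 [-2.86734068e-04  1.38758548e-01  9.90326200e-01]
 [-9.99999936e-01 -2.51921810e-04 -2.54237184e-04]] [ 6.75242973e+00  3.23284878e+01  5.71026567e+01 -1.77586114e-02
  9.05585991e+01 -7.52717277e+01]
```

View pics/w4.png

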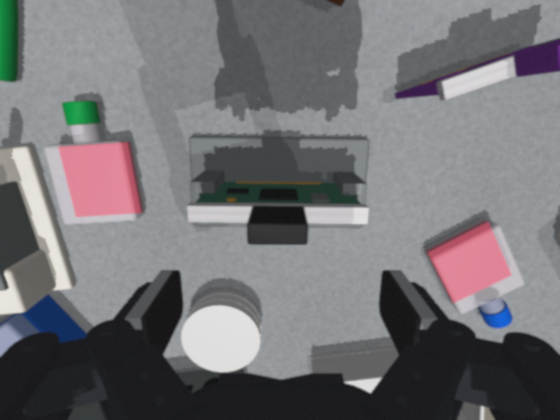

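View pics/w4c.png

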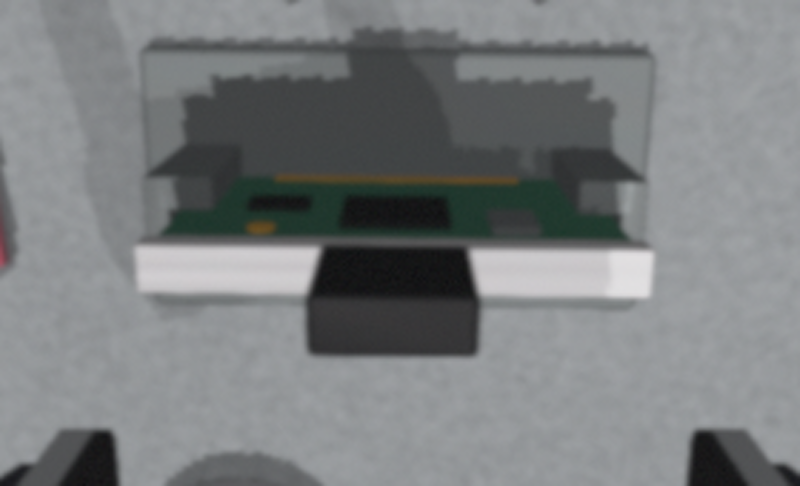

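Run:
```python
from h import *
p=P("w4"); k=800/280; C=lambda a,b:(140+a/k,120+b/k)
def rep(n,c,z):
    w=np.array([atz(p,C(*x),z) for x in c]); m=w.mean(0); d=(w[1]-w[0]+w[3]-w[2])/2; e=(w[2]-w[0]+w[3]-w[1])/2
    print(n,m.round(4),"len",np.linalg.norm(d).round(4),"thk",np.linalg.norm(e).round(4),"yaw",np.degrees(np.arctan2(-d[0],d[1])).round(2))
rep("bar",[(138,247),(653,250),(138,292),(652,297)],.122)
rep("handle",[(312,296),(474,296),(310,353),(477,354)],.164)
t=P("top0");s=P("scene0")
TB=lambda a,b:(175+a/6,170+b/6); SB=lambda a,b:(270+a/5,135+b/5)
# handle top far-left etc. two-view heights
print(tri([(p,C(138,292)),(s,SB(258,285)),(t,TB(412,190))]))
print(tri([(p,C(652,297)),(s,SB(490,215)),(t,TB(78,140))]))
print(tri([(p,C(477,354)),(s,SB(416,172)),(t,TB(182,135))]))
print(tri([(p,C(310,353)),(s,SB(340,185)),(t,TB(280,148))]))
```

```text
bar [0.6254 0.191  0.122 ] len 0.1391 thk 0.013 yaw -8.36
handle [0.6249 0.1909 0.164 ] len 0.0376 thk 0.014 yaw -8.08
(array([0.61815405, 0.12194065, 0.12449804]), array([0.00256716, 0.00040676, 0.00279022]))
(array([0.64028732, 0.25885588, 0.12451723]), array([0.00092245, 0.00291949, 0.00344906]))
(array([0.63308364, 0.20873718, 0.16591101]), array([0.00071217, 0.00197798, 0.00259803]))
(array([0.62529535, 0.16942062, 0.16916761]), array([0.00287448, 0.00196254, 0.00096414]))
```

```bash
python3 -m inch '[[-1,[0.3,-0.14,0],0.06],[-1,[0.5,0,0],0],[-1,[0.5,0,0],0],[-1,[0.5,0,0],0],[-1,[0.5,0,0],0],[-1,[0.5,0,0],0],[-1,[0.3,0,0],0],[-1,[0.18,0,0],0]]' 20
python3 - <<'E'
from h import *
p=snap("wrist","w5")
e=env.observe(); print(e['position'],abs(e['qvel']).max(), e['tool_rot'])
E
```

```text
time_s: 7.17
position: [0.6253, 0.1895, 0.3002]
tool_rot: [[-0.002, -0.989, 0.147], [-0.0, 0.147, 0.989], [-1.0, 0.002, -0.001]]
ft_force: [-0.4, -0.3, 0.8]
grip_width: 0.0854
[0.62525305 0.18973598 0.29993004] 2.089141809436827 [[-2.63416884e-03 -9.89233641e-01  1.46321103e-01]
 [-3.46996837e-04  1.46322506e-01  9.89236879e-01]
 [-9.99996470e-01  2.55504400e-03 -7.28699132e-04]]
```

View pics/w5.png

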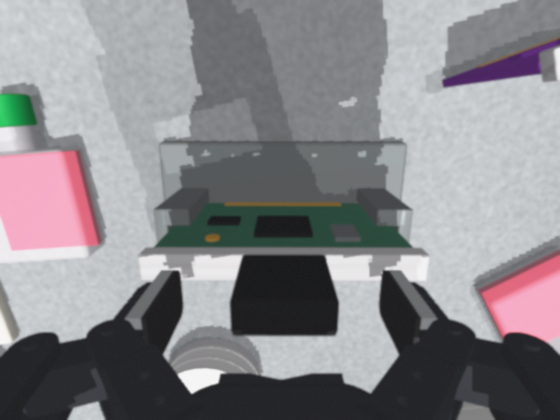

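```bash
python3 -m inch '[[1,[0,0,0],0],[1,[0,0,0],0],[1,[0,0,0],0],[1,[0,0,0],0],[1,[0,0,0],0],[1,[0,0,0],0],[1,[0,0,0],0],[1,[0,0,0],0]]' 20
python3 - <<'E'
from h import *
p=snap("wrist","w6")
e=env.observe(); print(e['position'],abs(e['qvel']).max(), e['grip_width'],e['tool_rot'])
E
```

```text
time_s: 7.88
position: [0.6253, 0.1905, 0.3027]
tool_rot: [[0.002, -0.989, 0.145], [0.0, 0.145, 0.989], [-1.0, -0.002, 0.0]]
ft_force: [-0.1, -0.7, 5.5]
grip_width: 0.0394
[0.62531367 0.19058486 0.3026783 ] 0.10424312536288273 0.039772752973313334 [[ 1.65193212e-03 -9.89427858e-01  1.45016498e-01]
 [ 3.70181160e-05  1.45016756e-01  9.89429199e-01]
 [-9.99998635e-01 -1.62910164e-03  2.76184592e-04]]
```

View pics/w6.png

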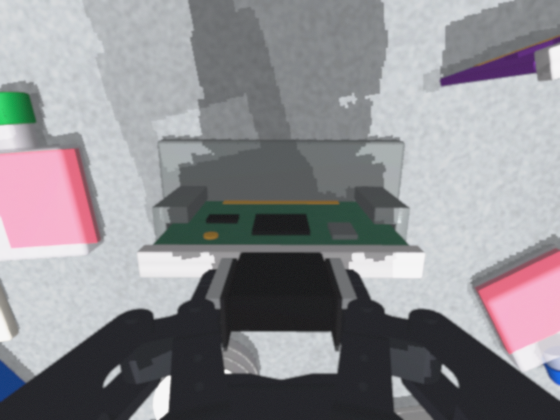

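```bash
python3 -m inch '[[1,[-0.4,0,0],0],[1,[-0.8,0,0],0],[1,[-1,0,0],0],[1,[-1,0,0],0],[1,[-1,0,0],0],[1,[-1,0,0],0],[1,[-1,0,0],0],[1,[-0.7,0,0],0]]'
python3 - <<'E'
from h import *
p=snap("wrist","w7")
e=env.observe(); print(e['position'],abs(e['qvel']).max(), e['grip_width'],e['q'])
E
```

```text
time_s: 8.6
position: [0.6248, 0.1907, 0.511]
tool_rot: [[0.001, -0.989, 0.145], [0.0, 0.145, 0.989], [-1.0, -0.001, 0.001]]
ft_force: [0.2, 1.0, -2.3]
grip_width: 0.0398
[0.62433558 0.19064165 0.51470561] 8.272167506107499 0.04014792503839336 [ 6.60937928e+00  3.09193935e+01  4.14747642e+01  9.81158460e-03
  1.07178365e+02 -7.50629826e+01]
```

View pics/w7.png

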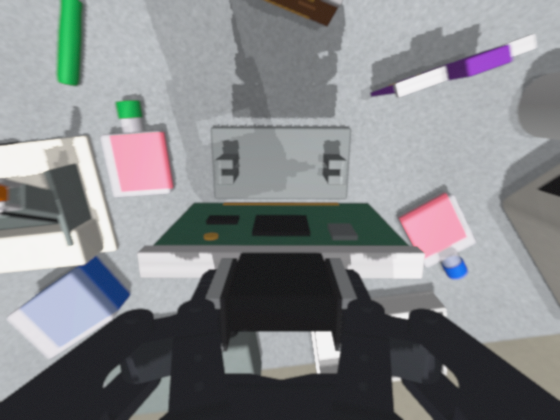

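```bash
python3 -m inch '[[1,[0,0,-0.3],-0.08],[1,[0,0,-0.6],-0.08],[1,[0,0,-0.9],-0.09],[1,[0,0,-0.98],-0.09],[1,[0,0,-0.98],-0.09],[1,[0,0,-0.98],-0.09],[1,[0,0,-0.98],-0.09],[1,[0,0,-0.98],-0.09]]'  | head -1
python3 -m inch '[[1,[0,0,-0.98],-0.09],[1,[0,0,-0.98],-0.09],[1,[0.1,0,-0.98],-0.09],[1,[0.1,0,-0.98],-0.09],[1,[0.1,0,-0.98],-0.09],[1,[0.1,0,-0.7],-0.09],[1,[0.1,0,-0.5],-0.09],[1,[0.1,0,0],0]]'
python3 - <<'E'
from h import *
p=snap("wrist","w8a")
p=snap("wrist","w8")
e=env.observe(); print(e['position'],abs(e['qvel']).max(), e['grip_width'],e['q'],e['tool_rot'])
E
```

```text
time_s: 9.32
time_s: 9.98
position: [0.5901, -0.1951, 0.487]
tool_rot: [[-0.005, -0.999, 0.033], [0.002, 0.033, 0.999], [-1.0, 0.005, 0.002]]
ft_force: [0.4, -0.4, -3.5]
grip_width: 0.0398
[ 0.59035228 -0.19231697  0.48787728] 1.814811078449047 0.039705614316545436 [-2.89547769e+01  2.72862206e+01  5.19164933e+01  1.60279651e-02
  1.01101848e+02 -1.17203617e+02] [[-0.00451826 -0.9995242   0.03051167]
 [ 0.00281358  0.03049916  0.99953083]
 [-0.99998583  0.00460199  0.00267443]]
```

View pics/w8.png

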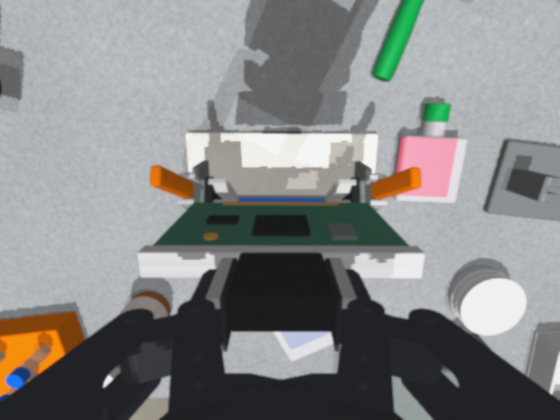

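```bash
python3 -m inch '[[1,[0.3,-0.05,0],0.09],[1,[0.4,-0.06,0],0],[1,[0.4,-0.06,0],0],[1,[0.4,0,0],0],[1,[0.4,0,0],0],[1,[0.3,0,0],0],[1,[0.1,0,0],0],[1,[0,0,0],0]]'
python3 - <<'E'
from h import *
p=snap("wrist","w9")
e=env.observe(); print(e['position'],abs(e['qvel']).max(), e['grip_width'],e['tool_rot'])
p=snap("scene","s9")
im=cv2.imread("pics/w9.png"); cv2.imwrite("pics/w9c.png",cv2.resize(im[120:290,120:440],(800,425),interpolation=cv2.INTER_CUBIC))
im=cv2.imread("pics/s9.png"); cv2.imwrite("pics/s9c.png",cv2.resize(im[100:320,110:300],(691,800)[0:2],interpolation=cv2.INTER_CUBIC)[:600])
E
```

```text
time_s: 10.75
position: [0.5956, -0.1912, 0.4208]
tool_rot: [[-0.002, -0.999, 0.037], [0.001, 0.037, 0.999], [-1.0, 0.002, 0.001]]
ft_force: [-0.0, 0.2, -2.7]
grip_width: 0.0396
[ 0.59563087 -0.19141191  0.42175254] 1.4091748607311227 0.03986988070984961 [[-1.47493707e-04 -9.99319413e-01  3.68875161e-02]
 [ 1.34516459e-04  3.68874963e-02  9.99319416e-01]
 [-9.99999980e-01  1.52355303e-04  1.28984235e-04]]
```

View pics/w9c.png

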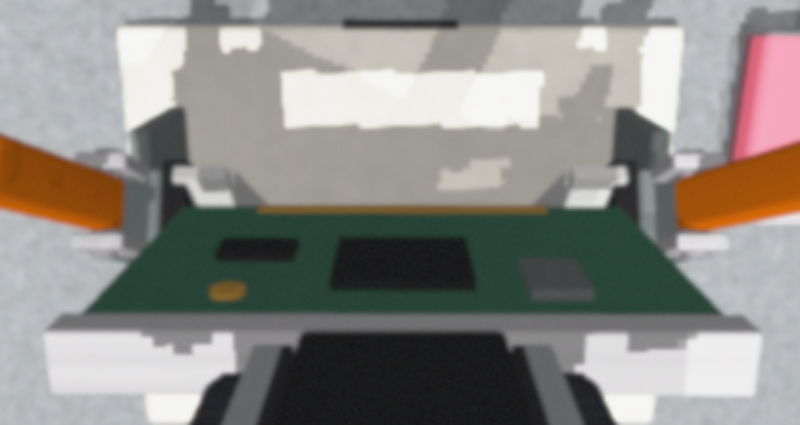

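View pics/s9c.png

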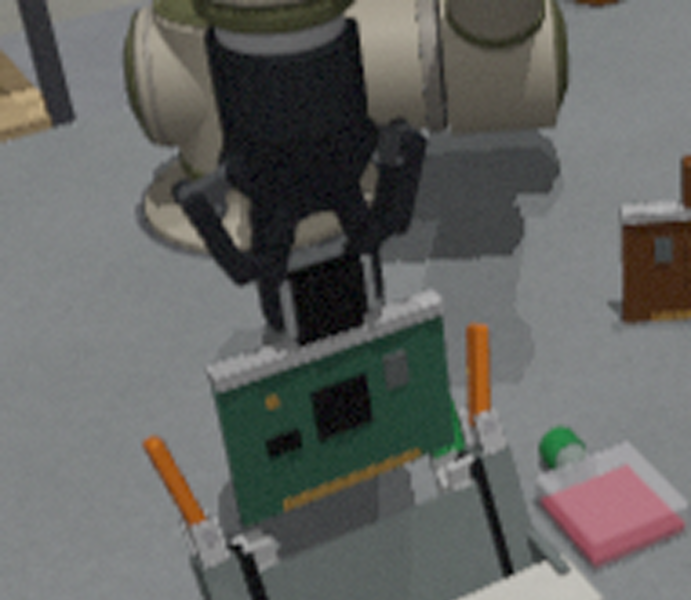

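Run:
```python
from h import *
p=P("w9"); C=lambda a,b:(120+a/2.5,120+b/2.5)
A=atz(p,C(187,208),.131);B=atz(p,C(620,208),.131); print(A,B,(A+B)/2,np.linalg.norm(A-B),np.degrees(np.arctan2(-(B-A)[0],(B-A)[1])))
c=np.array([.5986,-.1918,.118]); yw=np.radians(-2.2);t=.42
y=np.array([-np.sin(yw),np.cos(yw),0]); h=np.array([np.cos(yw),np.sin(yw),0]); z=-np.sin(t)*h+np.cos(t)*np.array([0,0,1]);F=np.c_[np.cross(y,z),y,z]
np.save("F.npy",F);np.save("c.npy",c)
for v in ([-.004,.072,0],[-.004,-.072,0],[-.01,.058,0],[-.01,-.058,0],[0,.092,.018],[0,-.092,.018]): 
    u=proj(p,c+F@np.array(v)); print(v,((u-[120,120])*2.5).round(0))
print("foot bay", F.T@((A+B)/2-c), "from tcp:",F.T@(np.array([.5956,-.1914,.4218-.2907])-c))
# scene check: foot corners in s9 crop scale 691/190
s=P("s9"); k=691/190; k2=800/220; S=lambda a,b:(110+a/k,100+b/k2)
D=tri([(s,S(240,522)),(p,C(187,208))]);E_=tri([(s,S(455,450)),(p,C(620,208))]); print(D,E_)
```

```text
[ 0.59110285 -0.25931117  0.131     ] [ 0.59617097 -0.1209769   0.131     ] [ 0.59363691 -0.19014403  0.131     ] 0.1384270721261514 -2.098197108381513
[-0.004, 0.072, 0] [613. 201.]
[-0.004, -0.072, 0] [185. 200.]
[-0.01, 0.058, 0] [571. 183.]
[-0.01, -0.058, 0] [227. 183.]
[0, 0.092, 0.018] [691. 204.]
[0, -0.092, 0.018] [107. 203.]
foot bay [0.00071444 0.00146422 0.01391834] from tcp: [0.00259039 0.00028454 0.01319011]
(array([ 0.59089545, -0.25959672,  0.13127739]), array([0.00038077, 0.00038077])) (array([ 0.59838157, -0.11891635,  0.12330413]), array([6.44608701e-05, 6.44608701e-05]))
```

```bash
python3 -m inch '[[1,[0.1,-0.04,-0.035],0],[1,[0.12,-0.04,0],0],[1,[0.12,-0.03,0],0],[1,[0.12,-0.03,0],0],[1,[0.1,-0.02,0],0],[1,[0.06,-0.02,0],0],[1,[0,0,0],0],[1,[0,0,0],0]]'
python3 - <<'E'
from h import *
p=snap("wrist","w10")
e=env.observe(); print(e['position'],abs(e['qvel']).max(), e['ft_force'],e['wrist_torque'],e['tool_rot'])
im=cv2.imread("pics/w10.png"); cv2.imwrite("pics/w10c.png",cv2.resize(im[120:290,120:440],(800,425),interpolation=cv2.INTER_CUBIC))
p=snap("scene","s10")
im=cv2.imread("pics/s10.png"); cv2.imwrite("pics/s10c.png",cv2.resize(im[190:300,110:300],(760,440),interpolation=cv2.INTER_CUBIC))
E
```

```text
time_s: 11.52
position: [0.6009, -0.1931, 0.4032]
tool_rot: [[-0.0, -0.999, 0.037], [0.0, 0.037, 0.999], [-1.0, 0.0, 0.0]]
ft_force: [-0.1, -0.5, -3.1]
grip_width: 0.0396
[ 0.60089726 -0.19306465  0.40335724] 0.14579187821614403 [ 1.05863872  0.14480065 -3.62798319] [ 0.04431793  0.04734334 -0.04028474] [[ 1.54293652e-04 -9.99304036e-01  3.73017351e-02]
 [-9.77551241e-05  3.73017203e-02  9.99304044e-01]
 [-9.99999983e-01 -1.57832706e-04 -9.19316715e-05]]
```

View pics/w10c.png

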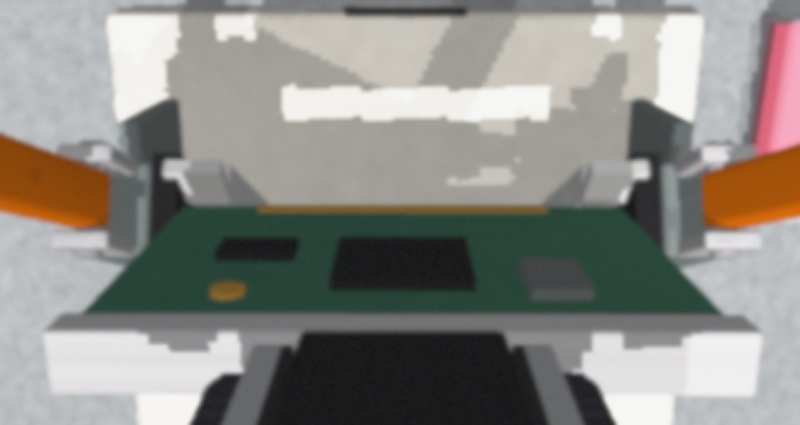

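View pics/s10c.png

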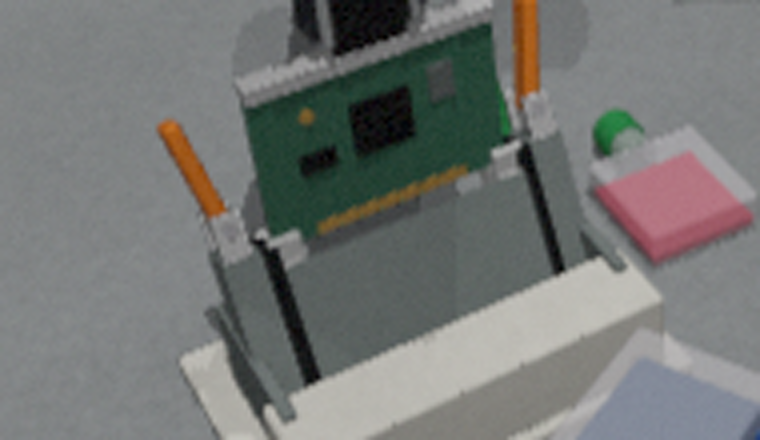

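```bash
python3 -m inch '[[1,[0.02,0.2,0],0],[1,[0.04,0.25,0],0],[1,[0.05,0.25,0],0],[1,[0.05,0.25,0],0],[1,[0.06,0.24,0],0],[1,[0.07,0.24,0],0],[1,[0.05,0.1,0],0],[1,[0,0,0],0]]'
python3 - <<'E'
from h import *
p=snap("wrist","w11")
e=env.observe(); print(e['position'],abs(e['qvel']).max(), e['ft_force'],e['wrist_torque'],e['tool_rot'][:,0])
im=cv2.imread("pics/w11.png"); cv2.imwrite("pics/w11c.png",cv2.resize(im[120:290,120:440],(800,425),interpolation=cv2.INTER_CUBIC))
p=snap("scene","s11")
im=cv2.imread("pics/s11.png"); cv2.imwrite("pics/s11c.png",cv2.resize(im[150:300,110:300],(760,600),interpolation=cv2.INTER_CUBIC))
E
```

```text
time_s: 12.28
position: [0.5544, -0.1914, 0.3931]
tool_rot: [[-0.0, -0.999, 0.038], [-0.0, 0.038, 0.999], [-1.0, 0.0, -0.0]]
ft_force: [1.2, 0.2, -0.4]
grip_width: 0.0398
[ 0.55476655 -0.19142421  0.39294097] 0.763463556096988 [ 0.96026246 -0.4228691  -0.26592215] [-0.08573515 -0.19193064 -0.01796078] [-3.92466875e-04  7.81200150e-05 -9.99999920e-01]
```

View pics/w11c.png

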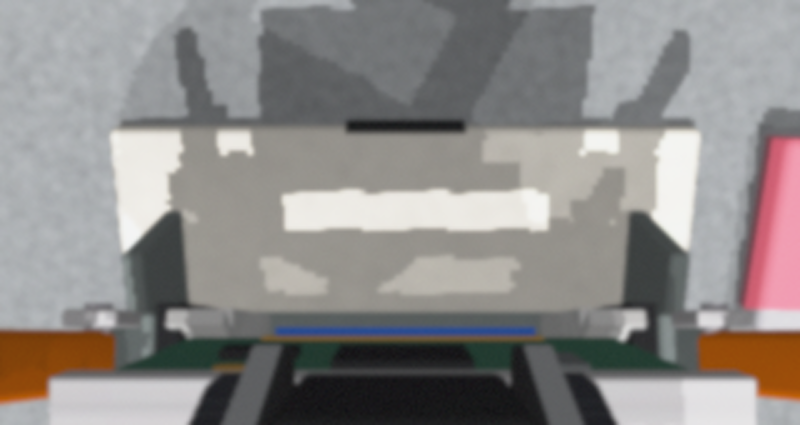

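View pics/s11c.png

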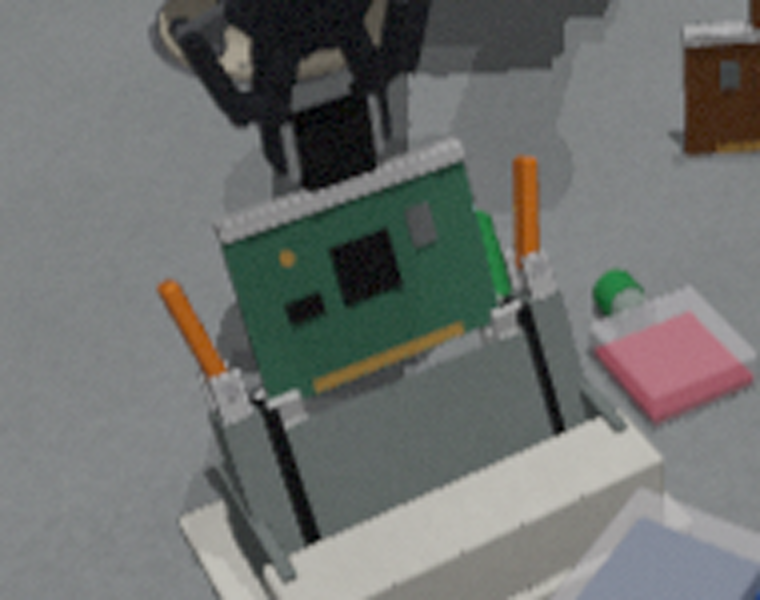

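Run:
```python
from h import *
F=np.load("F.npy");c=np.load("c.npy")
p=P("w11"); C=lambda a,b:(120+a/2.5,120+b/2.5)
for v in ([0,0,0],[0,0,-.089],[0,.067,0],[0,-.067,0],[0,.092,.018],[0,-.092,.018]):
    print(v,((proj(p,c+F@np.array(v))-120)*2.5).round(1))
for f,l,r,yy in (("w3",80,700,54),("w9",172,628,175),("w10",163,650,167),("w11",165,647,320)):
    q=P(f); CC=C if f!="w3" else (lambda a,b:(160+a/3,225+b/3))
    print(f,atz(q,CC((l+r)/2,yy),.118-.004), q['xyz'])
e=env.observe();print(e['position'],e['tool_rot'][:,0])
im=cv2.imread("pics/w11.png"); cv2.imwrite("pics/w11d.png",cv2.resize(im[235:275,170:390],(1100,200),interpolation=cv2.INTER_CUBIC)[:,150:950])
```

```text
[0, 0, 0] [405.1 358.9]
[0, 0, -0.089] [404.2 353. ]
[0, 0.067, 0] [615.4 359.1]
[0, -0.067, 0] [194.8 358.7]
[0, 0.092, 0.018] [714.6 360.9]
[0, -0.092, 0.018] [ 96.1 360.3]
w3 [ 0.58319341 -0.19048535  0.114     ] [ 0.48805904 -0.19093224  0.34692417]
w9 [ 0.58675741 -0.19103996  0.114     ] [ 0.52218651 -0.18833135  0.39076262]
w10 [ 0.58587773 -0.19080059  0.114     ] [ 0.527555   -0.19014153  0.37299009]
w11 [ 0.58693562 -0.19107008  0.114     ] [ 0.48101753 -0.18842772  0.3628595 ]
[ 0.55499903 -0.19143589  0.39279024] [-6.23083900e-04  2.08744551e-04 -9.99999784e-01]
```

View pics/w11d.png

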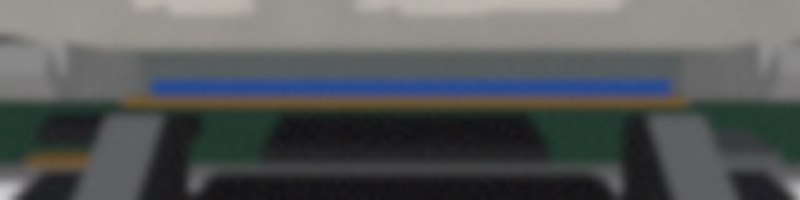

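```bash
python3 -m inch '[[1,[0.08,0.1,0.014],0],[1,[0.08,0.1,0.013],0],[1,[0.08,0.09,0],0],[1,[0.18,-0.08,0],0],[1,[0.18,-0.08,0],0],[1,[0.18,-0.08,0],0],[1,[0.1,-0.04,0],0],[1,[0,0,0],0]]'
python3 - <<'E'
from h import *
p=snap("wrist","w12")
e=env.observe(); print(e['position'],abs(e['qvel']).max(), e['ft_force'],e['wrist_torque'],e['tool_rot'][:,0])
im=cv2.imread("pics/w12.png"); cv2.imwrite("pics/w12c.png",cv2.resize(im[150:320,120:440],(800,425),interpolation=cv2.INTER_CUBIC))
p=snap("scene","s12")
im=cv2.imread("pics/s12.png"); cv2.imwrite("pics/s12c.png",cv2.resize(im[150:300,110:300],(760,600),interpolation=cv2.INTER_CUBIC))
E
```

```text
time_s: 13.05
position: [0.5552, -0.1905, 0.3653]
tool_rot: [[-0.001, -0.999, 0.037], [0.001, 0.037, 0.999], [-1.0, 0.001, 0.001]]
ft_force: [1.9, 0.1, -3.9]
grip_width: 0.0398
[ 0.55503128 -0.19049708  0.36573517] 0.6500662555528998 [ 1.85948836  0.77625951 -4.17282821] [ 0.01175505 -0.53918627 -0.028199  ] [-9.60899593e-04  8.79952296e-04 -9.99999151e-01]
```

View pics/w12c.png

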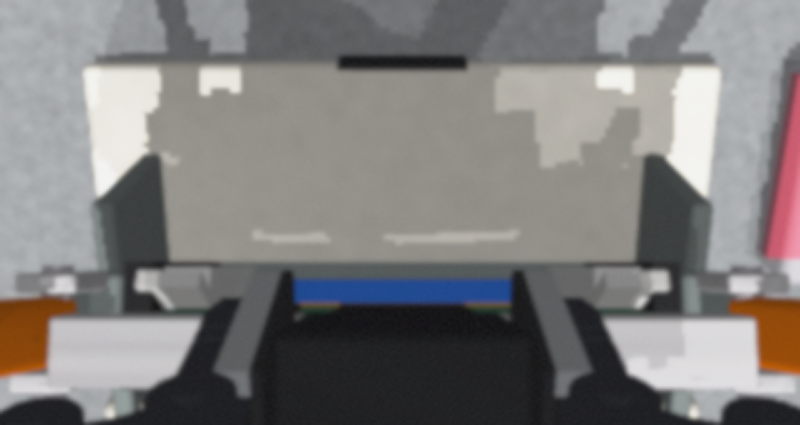

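View pics/s12c.png

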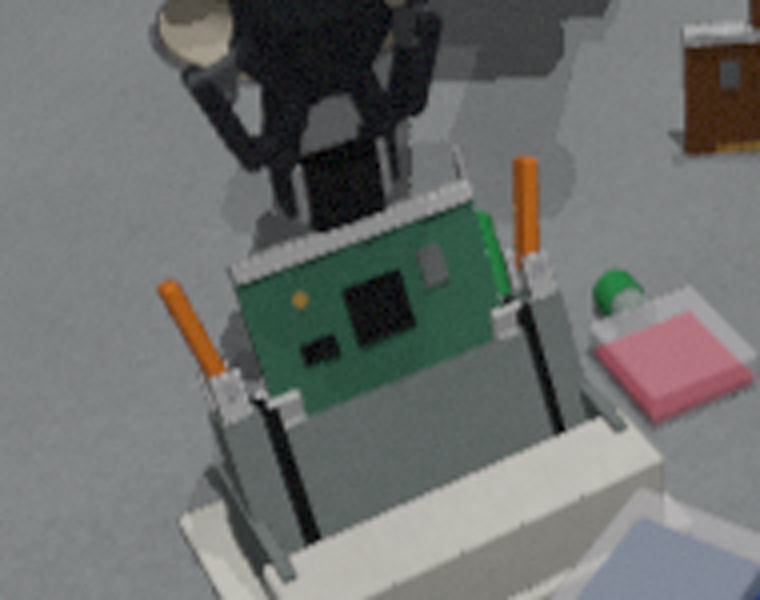

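```bash
python3 -m inch '[[1,[0.17,-0.075,0],0],[1,[0.17,-0.075,0],0],[1,[0.17,-0.075,0],0],[1,[0.17,-0.075,0],0],[1,[0.17,-0.075,0],0],[1,[0.17,-0.075,0],0],[1,[0.17,-0.075,0],0],[1,[0.1,-0.045,0],0]]'
python3 - <<'E'
from h import *
p=snap("wrist","w13")
e=env.observe(); print(e['position'],abs(e['qvel']).max(), e['ft_force'],e['wrist_torque'],e['tool_rot'][:,0])
s=(e['position'][2]-.268)/.9135-.141; print("s",s,"x dev",e['position'][0]-(.5986-.407*(s+.141)))
p=snap("scene","s13")
im=cv2.imread("pics/s13.png"); cv2.imwrite("pics/s13c.png",cv2.resize(im[150:300,110:300],(760,600),interpolation=cv2.INTER_CUBIC))
E
```

```text
time_s: 13.82
position: [0.5721, -0.1912, 0.3271]
tool_rot: [[-0.001, -0.999, 0.037], [0.0, 0.037, 0.999], [-1.0, 0.001, 0.0]]
ft_force: [0.5, 0.3, -1.9]
grip_width: 0.0399
[ 0.57219419 -0.19116113  0.32672203] 0.7667357669445133 [ 1.66972718 -0.84535859 -3.55962786] [-0.0597375  -0.39163206 -0.00759225] [-8.18902896e-04  6.07411614e-04 -9.99999480e-01]
s -0.07671753350455174 x dev -0.00024284461721835182
```

View pics/s13c.png

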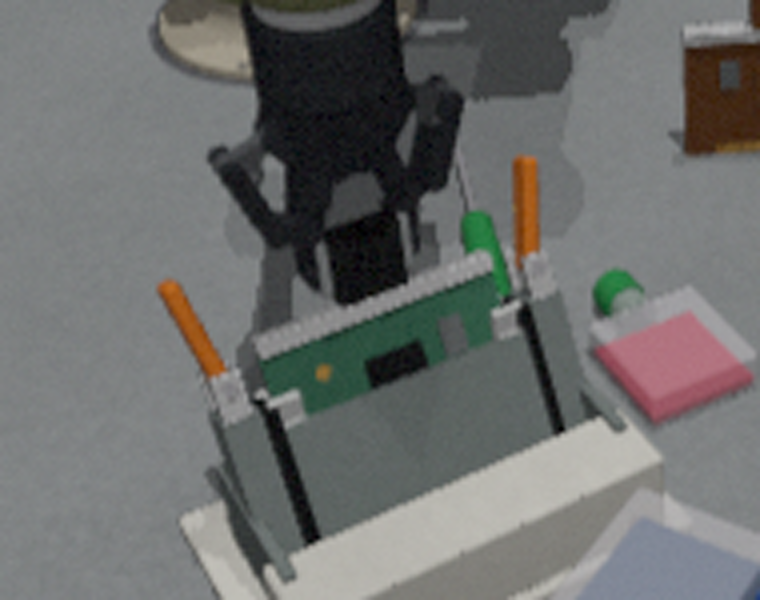

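View pics/w13.png

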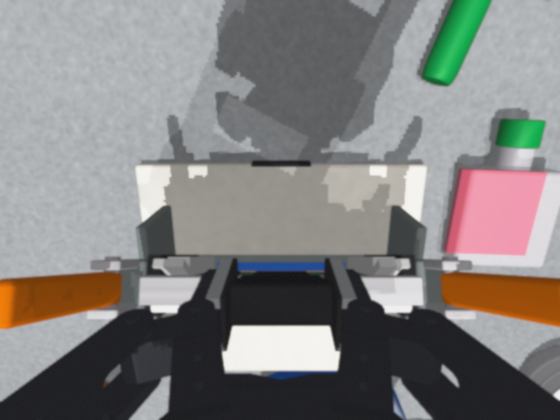

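```bash
python3 -m inch '[[1,[0.06,-0.027,0],0],[1,[0.06,-0.027,0],0],[1,[0.06,-0.027,0],0],[1,[0.06,-0.027,0],0],[1,[0.06,-0.027,0],0],[1,[0.06,-0.027,0],0],[1,[0.03,-0.014,0],0],[1,[0,0,0],0]]'
python3 - <<'E'
from h import *
p=snap("wrist","w14")
e=env.observe(); print(e['position'],abs(e['qvel']).max(), e['ft_force'],e['wrist_torque'],e['tool_rot'][:,0])
s=(e['position'][2]-.268)/.9135-.141; print("s",s,"x dev",e['position'][0]-(.5986-.407*(s+.141)))
E
```

```text
time_s: 14.58
position: [0.5772, -0.1914, 0.316]
tool_rot: [[-0.0, -0.999, 0.037], [0.0, 0.037, 0.999], [-1.0, 0.0, 0.0]]
ft_force: [0.2, -0.3, -3.7]
grip_width: 0.0395
[ 0.57715259 -0.19136014  0.31609176] 0.23597009089594193 [-0.0477191  -0.55650089 -2.56462701] [ 0.05214956  0.02982308 -0.02571106] [-2.11270182e-04  9.98935619e-05 -9.99999973e-01]
s -0.08835439340665317 x dev -2.0647194911127542e-05
```

```bash
python3 -m inch '[[1,[0.03,-0.013,0],0],[1,[0.03,-0.013,0],0],[1,[0.03,-0.013,0],0],[1,[0.03,-0.013,0],0],[1,[0,0,0],0],[1,[0,0,0],0],[1,[0,0,0],0],[1,[0,0,0],0]]'
python3 - <<'E'
from h import *
p=snap("wrist","w15")
e=env.observe(); print(e['position'],abs(e['qvel']).max(), e['ft_force'],e['wrist_torque'],e['tool_rot'][:,0])
s=(e['position'][2]-.268)/.9135-.141; print("s",s,"x dev",e['position'][0]-(.5986-.407*(s+.141)))
p=snap("scene","s15")
im=cv2.imread("pics/s15.png"); cv2.imwrite("pics/s15c.png",cv2.resize(im[150:300,110:300],(760,600),interpolation=cv2.INTER_CUBIC))
E
```

```text
time_s: 15.3
position: [0.5786, -0.1914, 0.3127]
tool_rot: [[0.0, -0.999, 0.037], [-0.0, 0.037, 0.999], [-1.0, -0.0, -0.0]]
ft_force: [-2.8, 0.1, 1.4]
grip_width: 0.0397
[ 0.5786693  -0.19140686  0.31274163] 0.10776963564904907 [-1.74608931 -0.38681556  1.65669187] [0.0416373  0.28732378 0.03501461] [ 1.15581813e-04 -1.27839527e-04 -9.99999985e-01]
s -0.0920217494197498 x dev 3.449575109448766e-06
```

View pics/s15c.png

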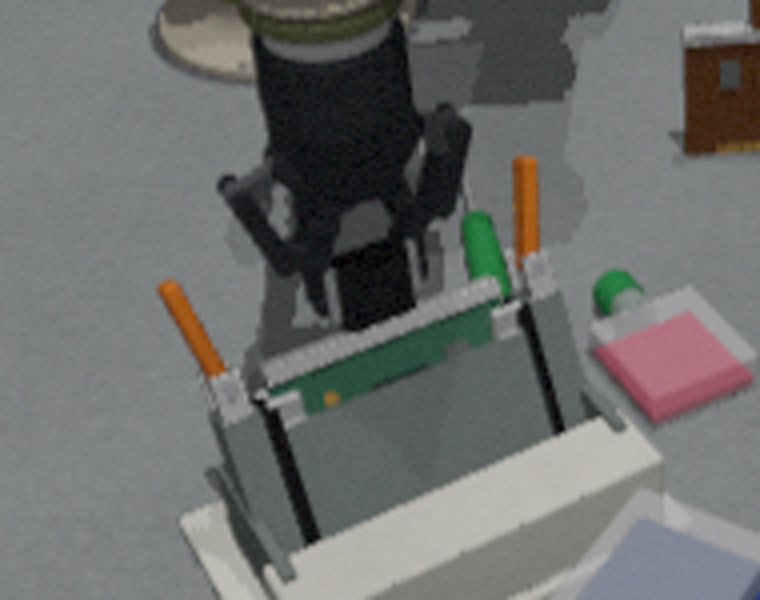

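View pics/w15.png

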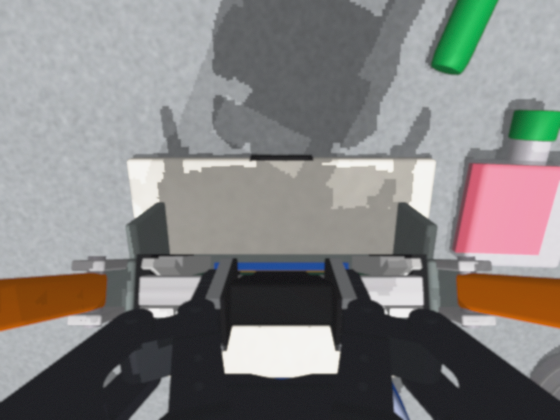

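```bash
python3 -m inch '[[-1,[0,0,0],0],[-1,[0,0,0],0],[-1,[0,0,0],0],[-1,[0,0,0],0],[-1,[0,0,0],0],[-1,[0,0,0],0],[-1,[-0.5,0,0],0],[-1,[-0.8,0,0],0]]'
python3 - <<'E'
from h import *
e=env.observe(); print(e['position'],abs(e['qvel']).max(), e['ft_force'],e['grip_width'])
p=snap("scene","s16")
im=cv2.imread("pics/s16.png"); cv2.imwrite("pics/s16c.png",cv2.resize(im[150:300,110:300],(760,600),interpolation=cv2.INTER_CUBIC))
E
```

```text
time_s: 16.07
position: [0.5785, -0.1914, 0.3499]
tool_rot: [[-0.004, -0.999, 0.037], [0.003, 0.037, 0.999], [-1.0, 0.005, 0.002]]
ft_force: [-0.1, -0.3, 0.3]
grip_width: 0.0853
[ 0.57853161 -0.19139755  0.34985682] 40.54892872378793 [-0.1106225  -0.31326893  0.28028338] 0.08529389114490457
```

View pics/s16c.png

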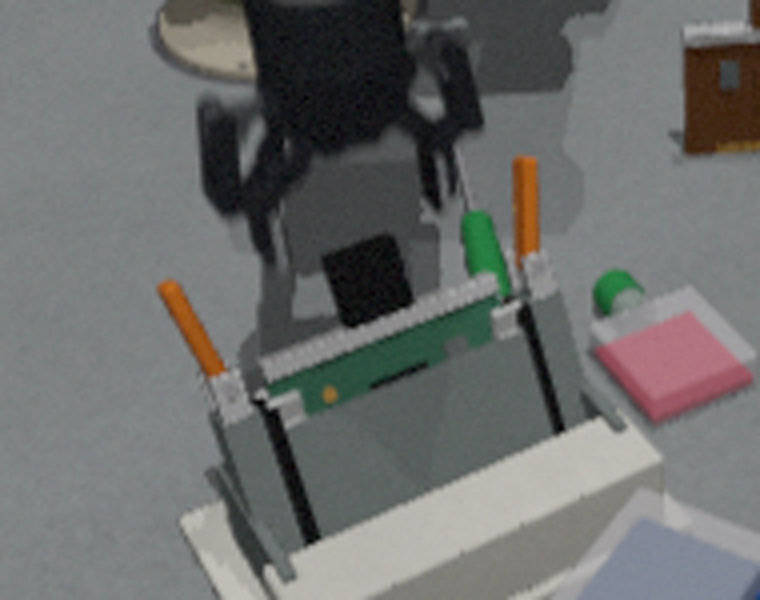

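```bash
cat > lev.py <<'E'
from h import *
F=np.load("F.npy");c=np.load("c.npy")
def tcp(side,th,r=.045,bxz=.0,bx=0.0,gap=0.):
    yb=.092-r*np.cos(th)+.005*np.sin(th)+gap; zb=.018+r*np.sin(th)+.005*np.cos(th)
    q=c+F@np.array([bx,side*(yb+.0145),zb]); q[2]+=.173+bxz; return q
def units(a,b,R):
    return (R.T@(b-a))/.03
if __name__=="__main__":
    e=env.observe();R=e['tool_rot'];a=e['position']; print(a)
    w=[a,a+[0,0,.055]]
    s=tcp(1,1.7,gap=.03); w.append(np.array([s[0],s[1],a[2]+.055])); w.append(s)
    for th in np.linspace(1.7,.5,9): w.append(tcp(1,th,bxz=.0037 if th<1.2 else 0.))
    for i in range(1,len(w)): print(w[i].round(4),units(w[i-1],w[i],R).round(3))
E
python3 lev.py
```

```text
[ 0.57897498 -0.19154705  0.35646281]
[ 0.579  -0.1915  0.4115] [-1.833 -0.009 -0.005]
[ 0.579  -0.0437  0.4115] [-0.013  0.183  4.925]
[ 0.579  -0.0437  0.3476] [2.129 0.01  0.005]
[ 0.5778 -0.0737  0.3476] [ 0.003  0.001 -1.   ]
[ 0.5771 -0.0803  0.3486] [-0.033  0.015 -0.223]
[ 0.5768 -0.0871  0.3487] [-0.003  0.002 -0.226]
[ 0.5769 -0.0938  0.3479] [ 0.028 -0.012 -0.224]
[ 0.5775 -0.1004  0.3498] [-0.065 -0.026 -0.217]
[ 0.5784 -0.1066  0.3472] [ 0.088 -0.038 -0.205]
[ 0.5797 -0.1123  0.3438] [ 0.115 -0.05  -0.188]
[ 0.5814 -0.1174  0.3396] [ 0.139 -0.061 -0.167]
[ 0.5834 -0.1218  0.3348] [ 0.161 -0.07  -0.143]
```

```bash
python3 -m inch '[[1,[-0.9,0,0],0],[1,[-0.9,0,0],0],[1,[0,0.03,0.6],0],[1,[0,0.03,0.95],0],[1,[0,0.03,0.98],0],[1,[0,0.03,0.98],0],[1,[0,0.03,0.98],0],[1,[0,0.03,0.43],0]]'
python3 -m inch '[[1,[0.4,0,0],0],[1,[0.5,0,0],0],[1,[0.5,0,0],0],[1,[0.5,0,0],0],[1,[0.2,0,0],0],[1,[0,0,0],0],[1,[0,0,0],0],[1,[0,0,0],0]]'
python3 - <<'E'
from h import *
e=env.observe(); print(e['position'],abs(e['qvel']).max(), e['ft_force'],e['grip_width'])
p=snap("wrist","w17")
p=snap("scene","s17")
im=cv2.imread("pics/s17.png"); cv2.imwrite("pics/s17c.png",cv2.resize(im[130:300,110:300],(671,600),interpolation=cv2.INTER_CUBIC))
E
python3 lev.py | head -1
```

```text
time_s: 16.78
position: [0.5785, -0.0408, 0.4059]
tool_rot: [[0.0, -0.999, 0.035], [0.001, 0.035, 0.999], [-1.0, -0.0, 0.001]]
ft_force: [0.4, 0.3, -1.1]
grip_width: 0.0
time_s: 17.45
position: [0.579, -0.0439, 0.3436]
tool_rot: [[0.002, -0.999, 0.037], [-0.001, 0.037, 0.999], [-1.0, -0.002, -0.0]]
ft_force: [-0.2, 0.2, 0.9]
grip_width: 0.0
[ 0.57897183 -0.04392096  0.34361635] 0.22082832880771222 [-0.21070992  0.16977214  0.90923963] 8.669336424269949e-06
[ 0.57887096 -0.04383268  0.34356152]
```

View pics/s17c.png

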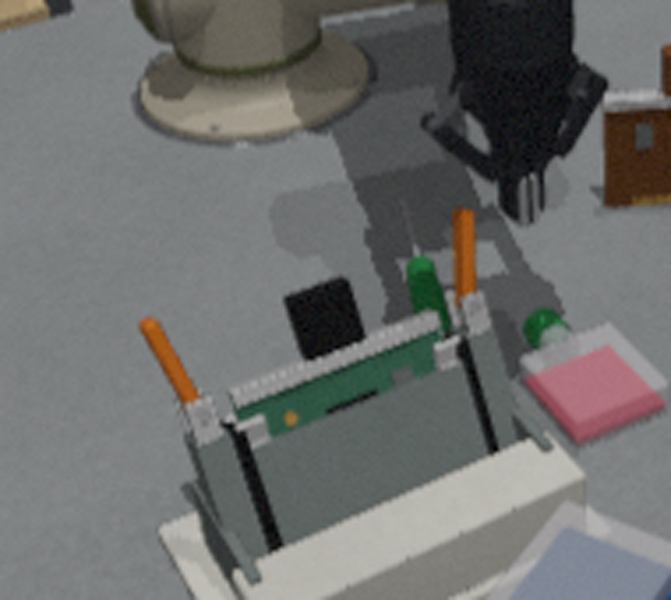

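View pics/w17.png

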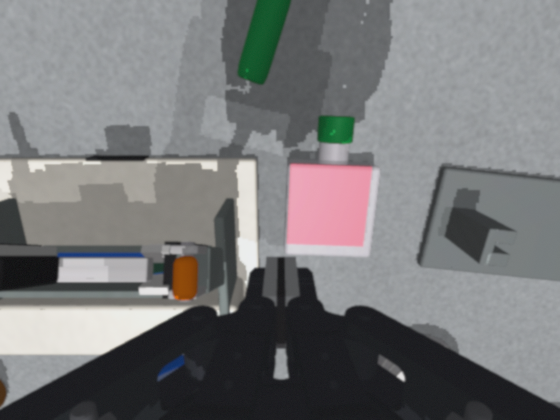

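```bash
python3 -m inch '[[1,[0,0,-0.5],0],[1,[0,0,-0.5],0],[1,[-0.02,0,-0.23],0],[1,[-0.01,0,-0.23],0],[1,[0.03,-0.01,-0.22],0],[1,[0.02,-0.02,-0.22],0],[1,[0.05,-0.04,-0.2],0],[1,[0,0,0],0]]'
python3 - <<'E'
from h import *
e=env.observe(); print(e['position'],abs(e['qvel']).max(), e['ft_force'],e['grip_width'])
p=snap("wrist","w18")
p=snap("scene","s18")
im=cv2.imread("pics/s18.png"); cv2.imwrite("pics/s18c.png",cv2.resize(im[130:300,110:300],(671,600),interpolation=cv2.INTER_CUBIC))
E
```

```text
time_s: 18.22
position: [0.5784, -0.1067, 0.3404]
tool_rot: [[-0.001, -0.999, 0.038], [0.002, 0.038, 0.999], [-1.0, 0.001, 0.002]]
ft_force: [-1.1, 3.6, -0.2]
grip_width: 0.0004
[ 0.5783783  -0.10668078  0.34038543] 0.7976251279968514 [-1.07117573  3.58856885 -0.24346283] 0.0003987051147547481
```

View pics/s18c.png

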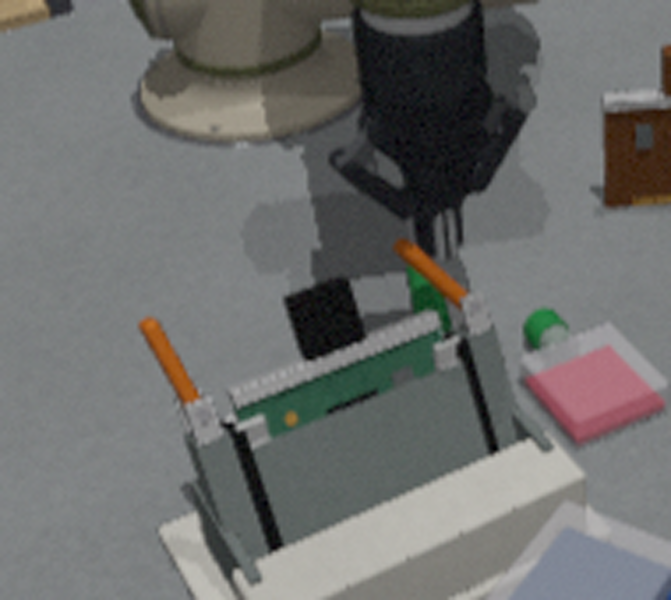

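View pics/w18.png

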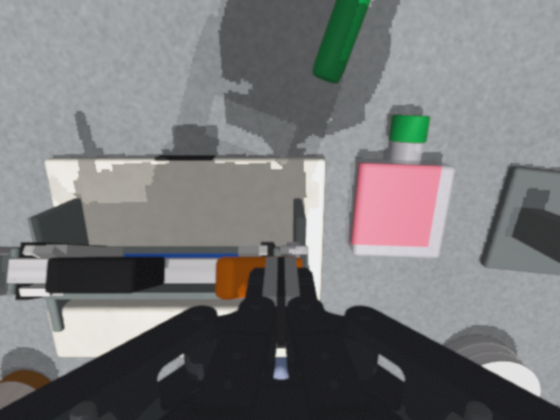

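```bash
python3 -m inch '[[1,[0.04,-0.03,-0.12],0],[1,[0.05,-0.03,-0.12],0],[1,[0.07,-0.04,-0.1],0],[1,[0.07,-0.04,-0.09],0],[1,[0.08,-0.03,-0.07],0],[1,[0,0,0],0],[1,[-0.5,0,0],0],[1,[-0.9,0,0],0]]'
python3 - <<'E'
from lev import *
e=env.observe(); print(e['position'], e['ft_force'])
R=e['tool_rot'];a=e['position']
w=[a,a+[0,0,.403-a[2]]]
s=tcp(-1,1.7,gap=.03); w.append(np.array([s[0],s[1],.403])); s[2]-=.004; w.append(s)
for th in np.linspace(1.7,.5,9): w.append(tcp(-1,th,bxz=.0037 if th<1.2 else 0.)-[0,0,.004])
for i in range(1,len(w)): print(w[i].round(4),units(w[i-1],w[i],R).round(3))
p=snap("scene","s19")
im=cv2.imread("pics/s19.png"); cv2.imwrite("pics/s19c.png",cv2.resize(im[130:300,110:300],(671,600),interpolation=cv2.INTER_CUBIC))
E
```

```text
time_s: 18.98
position: [0.583, -0.122, 0.3715]
tool_rot: [[-0.005, -0.999, 0.037], [0.001, 0.037, 0.999], [-1.0, 0.005, 0.001]]
ft_force: [0.2, 0.6, -0.3]
grip_width: 0.0003
[ 0.58298493 -0.12203592  0.37145057] [ 0.21270698  0.58414349 -0.25521609]
[ 0.583 -0.122  0.403] [-1.052e+00  5.000e-03  1.000e-03]
[ 0.5677 -0.338   0.403 ] [-7.000e-03  2.400e-01 -7.212e+00]
[ 0.5677 -0.338   0.3436] [ 1.98  -0.01  -0.002]
[ 0.5688 -0.308   0.3436] [ 0.001 -0.001  1.   ]
[ 0.5686 -0.3013  0.3446] [-0.034  0.015  0.223]
[ 0.5689 -0.2945  0.3447] [-0.003  0.001  0.226]
[ 0.5695 -0.2878  0.3439] [ 0.028 -0.013  0.224]
[ 0.5705 -0.2813  0.3458] [-0.065 -0.026  0.217]
[ 0.5719 -0.2752  0.3432] [ 0.087 -0.039  0.205]
[ 0.5737 -0.2696  0.3398] [ 0.114 -0.052  0.188]
[ 0.5757 -0.2647  0.3356] [ 0.138 -0.063  0.168]
[ 0.578  -0.2605  0.3308] [ 0.16  -0.072  0.143]
```

View pics/s19c.png

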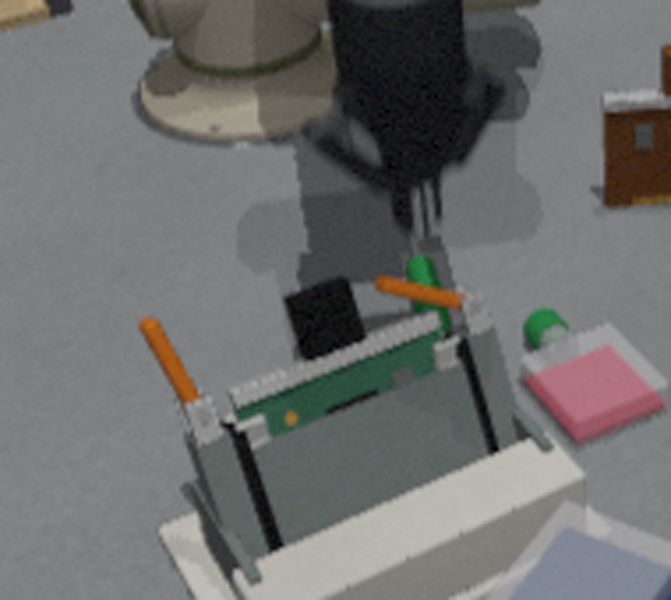

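```bash
python3 -m inch '[[1,[-0.9,0,0],0],[1,[-0.1,0.03,-0.7],0],[1,[0,0.03,-1],0],[1,[0,0.04,-1],0],[1,[0,0.04,-1],0],[1,[0,0.04,-1],0],[1,[0,0.03,-1],0],[1,[0,0.03,-1],0]]'
python3 -m inch '[[1,[0,0,-0.5],0],[1,[0.4,0,0],0],[1,[0.5,0,0],0],[1,[0.5,0,0],0],[1,[0.4,0,0],0],[1,[0.15,0,0],0],[1,[0,0,0],0],[1,[0,0,0],0]]'
python3 - <<'E'
from h import *
e=env.observe(); print(e['position'],abs(e['qvel']).max(), e['ft_force'])
p=snap("wrist","w20")
p=snap("scene","s20")
im=cv2.imread("pics/s20.png"); cv2.imwrite("pics/s20c.png",cv2.resize(im[130:300,110:300],(671,600),interpolation=cv2.INTER_CUBIC))
E
```

```text
time_s: 19.7
position: [0.568, -0.3241, 0.4037]
tool_rot: [[0.001, -0.999, 0.038], [-0.002, 0.038, 0.999], [-1.0, -0.001, -0.002]]
ft_force: [0.7, 0.8, 1.0]
grip_width: -0.0001
time_s: 20.37
position: [0.568, -0.3373, 0.3454]
tool_rot: [[0.001, -0.999, 0.037], [-0.001, 0.037, 0.999], [-1.0, -0.001, -0.001]]
ft_force: [-0.2, 0.0, 0.4]
grip_width: -0.0
[ 0.56803281 -0.33733778  0.34544482] 0.6471963708052437 [-0.23170061  0.04825051  0.42185889]
```

View pics/s20c.png

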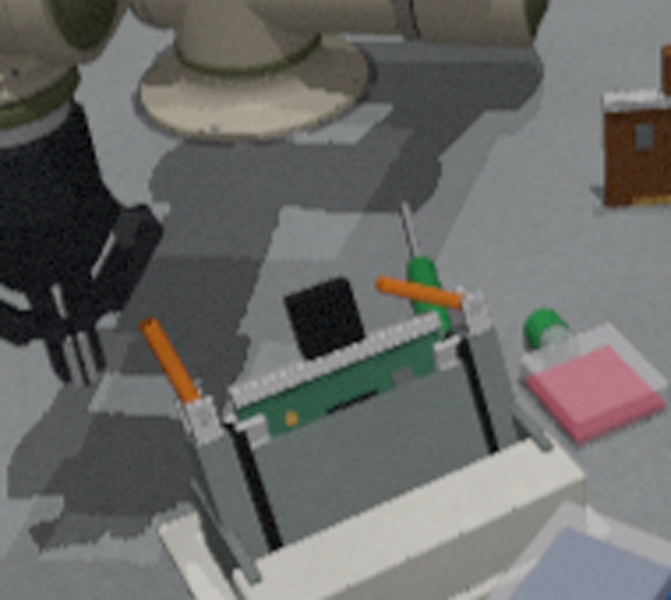

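View pics/w20.png

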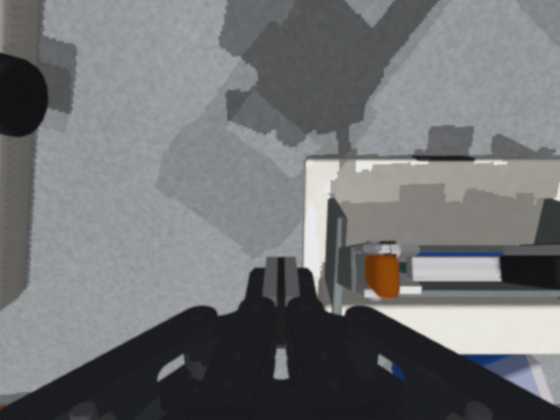

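Finger is outside the right lever (tip at wrist px ~(382,280)). Mirror sweep.

```bash
python3 -m inch '[[1,[0.03,0,0.5],0],[1,[0.03,0,0.5],0],[1,[-0.02,0,0.23],0],[1,[-0.01,0,0.23],0],[1,[0.03,-0.01,0.22],0],[1,[0.02,-0.02,0.22],0],[1,[0.05,-0.04,0.2],0],[1,[0,0,0],0]]'
python3 - <<'E'
from h import *
e=env.observe(); print(e['position'],abs(e['qvel']).max(), e['ft_force'])
p=snap("scene","s21")
im=cv2.imread("pics/s21.png"); cv2.imwrite("pics/s21c.png",cv2.resize(im[130:300,110:300],(671,600),interpolation=cv2.INTER_CUBIC))
E
```

```text
time_s: 21.13
position: [0.5724, -0.2741, 0.3414]
tool_rot: [[0.001, -0.999, 0.037], [-0.002, 0.037, 0.999], [-1.0, -0.001, -0.002]]
ft_force: [-0.2, -3.5, -0.1]
grip_width: -0.0001
[ 0.57235292 -0.27409409  0.34136544] 0.7782524458067577 [-0.21728404 -3.5433549  -0.06736157]
```

View pics/s21c.png

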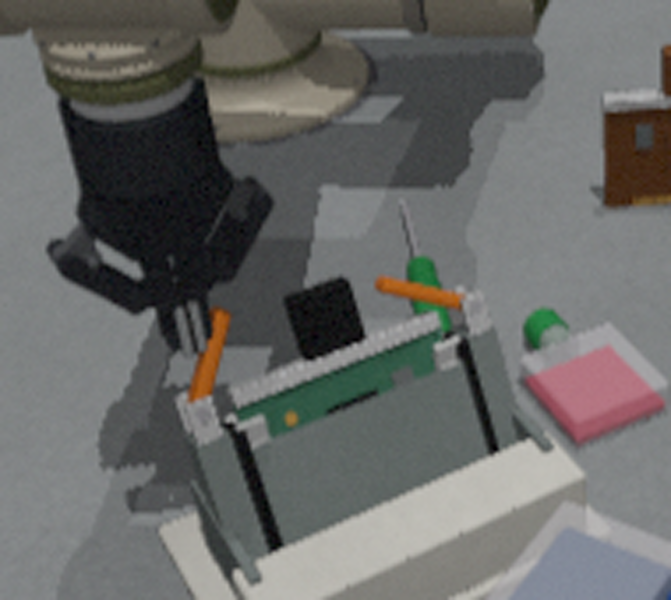

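```bash
python3 -m inch '[[1,[0.04,-0.03,0.12],0],[1,[0.05,-0.03,0.12],0],[1,[0.07,-0.04,0.1],0],[1,[0.08,-0.04,0.09],0],[1,[0.1,-0.03,0.07],0],[1,[0,0,0],0],[1,[-0.5,0,0],0],[1,[-0.9,0,0],0]]'
python3 - <<'E'
from lev import *
p=snap("scene","s22")
im=cv2.imread("pics/s22.png"); cv2.imwrite("pics/s22c.png",cv2.resize(im[130:300,110:300],(671,600),interpolation=cv2.INTER_CUBIC))
e=env.observe(); print(e['position'], e['ft_force'])
R=e['tool_rot'];a=e['position']
th=.4; r=.0495
q=c+F@np.array([0,.0008,.018+r*np.sin(th)+.005*np.cos(th)]); 
w=[a,np.array([q[0],q[1],.40]),np.array([q[0],q[1],q[2]+.160+.0037])]
q=c+F@np.array([0,.0008,.023]); w.append(np.array([q[0],q[1],q[2]+.160+.0037]))
for i in range(1,len(w)): print(w[i].round(4),units(w[i-1],w[i],R).round(3))
E
```

```text
time_s: 21.85
position: [0.5778, -0.2593, 0.3705]
tool_rot: [[-0.005, -0.999, 0.037], [0.004, 0.037, 0.999], [-1.0, 0.005, 0.004]]
ft_force: [0.8, 0.7, 0.8]
grip_width: -0.0002
[ 0.57811455 -0.2593729   0.37834924] [-0.20121774 -0.60300908  5.82330645]
[ 0.5816 -0.1903  0.4   ] [-0.728 -0.034  2.302]
[ 0.5816 -0.1903  0.3199] [2.669 0.014 0.007]
[ 0.5893 -0.1906  0.3027] [ 0.576 -0.254  0.001]
```

View pics/s22c.png

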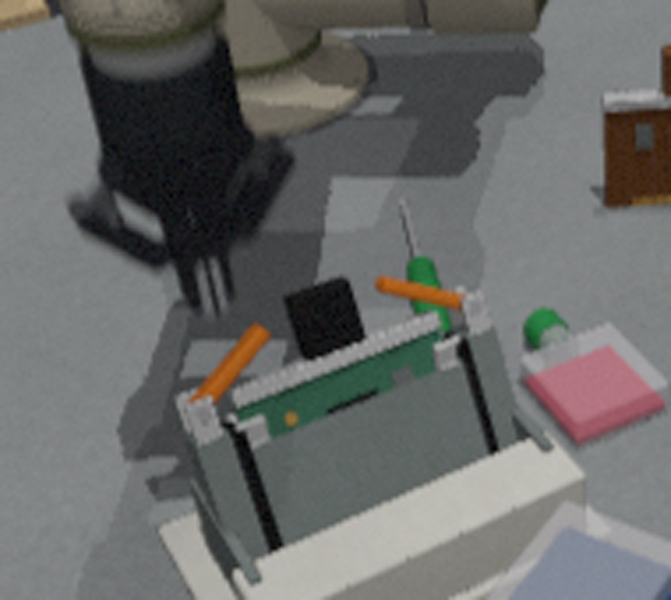

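```bash
python3 -m inch '[[-1,[-0.4,0,0.3],0],[-1,[-0.3,0,0.6],0],[-1,[0,-0.03,0.8],0],[-1,[0,0,0.6],0],[-1,[0.4,0,0],0],[-1,[0.6,0,0],0],[-1,[0.5,0,0],0],[-1,[0.3,0,0],0]]'
python3 - <<'E'
from lev import *
p=snap("wrist","w23a");p=snap("wrist","w23")
p=snap("scene","s23")
im=cv2.imread("pics/s23.png"); cv2.imwrite("pics/s23c.png",cv2.resize(im[130:300,110:300],(671,600),interpolation=cv2.INTER_CUBIC))
e=env.observe(); print(e['position'], e['ft_force'],e['grip_width'])
E
```

```text
time_s: 22.57
position: [0.5812, -0.1889, 0.3382]
tool_rot: [[-0.002, -0.999, 0.036], [0.002, 0.036, 0.999], [-1.0, 0.002, 0.002]]
ft_force: [1.2, 0.8, 0.4]
grip_width: 0.0855
[ 0.58148731 -0.1900725   0.33959624] [-0.13882654 -0.03494561  0.5322522 ] 0.08541590499290233
```

View pics/s23c.png

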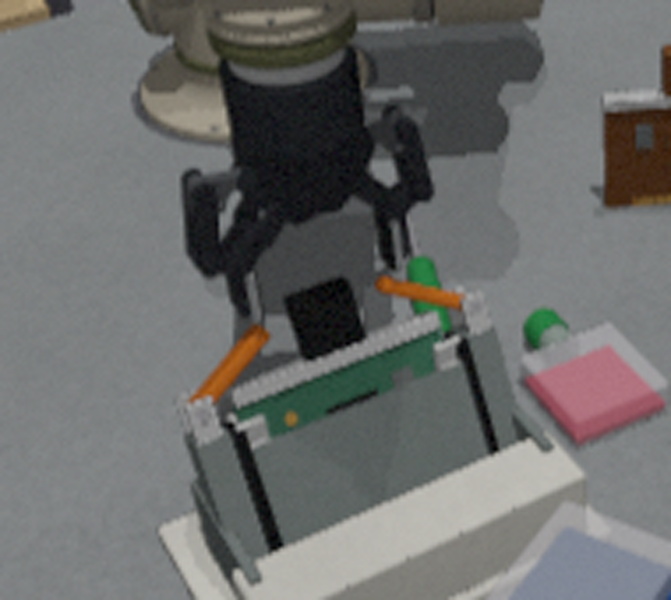

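View pics/w23.png

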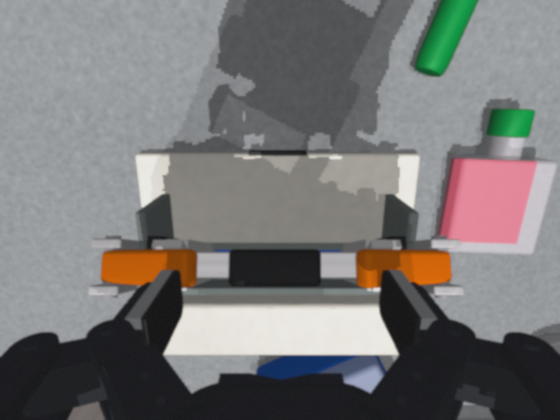

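```bash
python3 -m inch '[[-1,[0.15,0,-0.06],0],[-1,[0.15,-0.01,0],0],[-1,[0.12,-0.02,0],0],[-1,[0.12,-0.02,0],0],[-1,[0.1,-0.03,0],0],[-1,[0.1,-0.04,0],0],[-1,[0.06,-0.02,0],0],[-1,[0,0,0],0]]'
python3 - <<'E'
from lev import *
p=snap("wrist","w24")
p=snap("scene","s24")
im=cv2.imread("pics/s24.png"); cv2.imwrite("pics/s24c.png",cv2.resize(im[130:300,110:300],(671,600),interpolation=cv2.INTER_CUBIC))
e=env.observe(); print(e['position'], e['ft_force'],e['wrist_torque'],e['grip_width'])
E
```

```text
time_s: 23.38
position: [0.586, -0.1933, 0.3182]
tool_rot: [[0.005, -0.999, 0.038], [-0.003, 0.038, 0.999], [-1.0, -0.006, -0.003]]
ft_force: [0.6, -0.9, 12.6]
grip_width: 0.0856
[ 0.58595231 -0.19327767  0.31817931] [ 0.35771915 -0.17442743 12.6153832 ] [-0.13362892 -0.05175766  0.01147964] 0.0853750353061722
```

View pics/s24c.png

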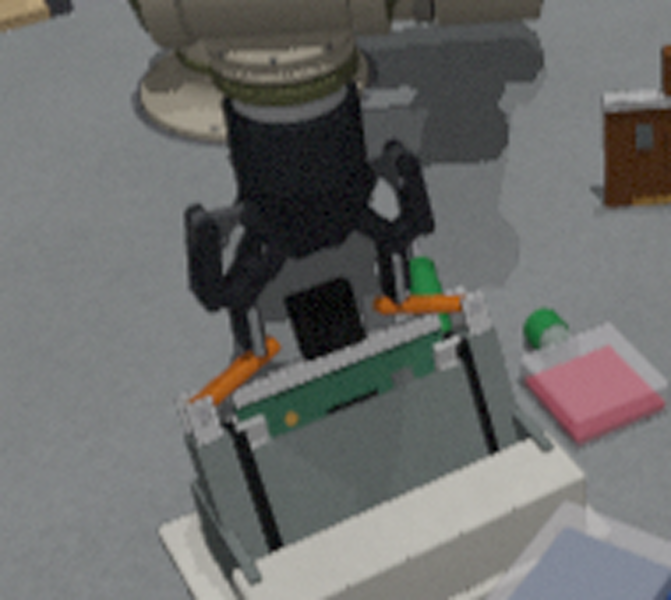

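View pics/w24.png

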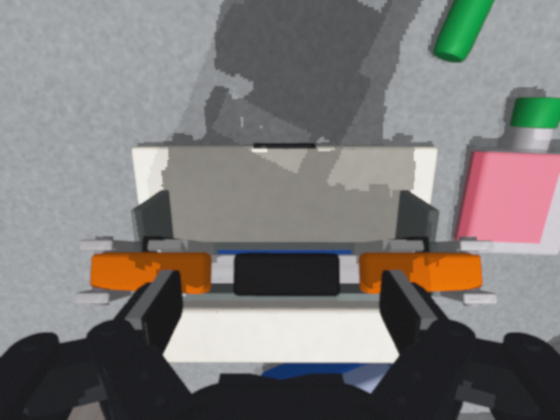

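```bash
python3 -m inch '[[-1,[0.08,-0.03,0.03],0],[-1,[0.08,-0.03,0],0],[-1,[0.08,-0.03,0],0],[-1,[0.08,-0.03,0],0],[-1,[0.08,-0.03,0],0],[-1,[0.08,-0.02,0],0],[-1,[0.04,0,0],0],[-1,[0,0,0],0]]'
python3 - <<'E'
from lev import *
p=snap("wrist","w25")
p=snap("scene","s25")
im=cv2.imread("pics/s25.png"); cv2.imwrite("pics/s25c.png",cv2.resize(im[130:300,110:300],(671,600),interpolation=cv2.INTER_CUBIC))
e=env.observe(); print(e['position'], e['ft_force'],e['wrist_torque'],e['grip_width'])
E
```

```text
time_s: 24.15
position: [0.5915, -0.1926, 0.3037]
tool_rot: [[0.009, -0.999, 0.038], [-0.004, 0.038, 0.999], [-1.0, -0.009, -0.004]]
ft_force: [3.2, 0.2, 17.1]
grip_width: 0.0852
[ 0.59153984 -0.19261886  0.30368736] [ 2.66480285  0.54089346 17.27713725] [-0.04163304 -0.50655899  0.00730038] 0.08514769075335443
```

View pics/s25c.png

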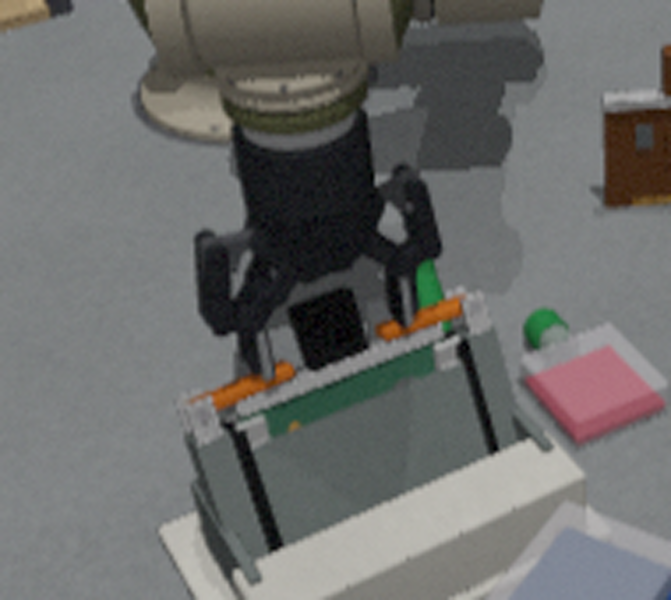

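View pics/w25.png

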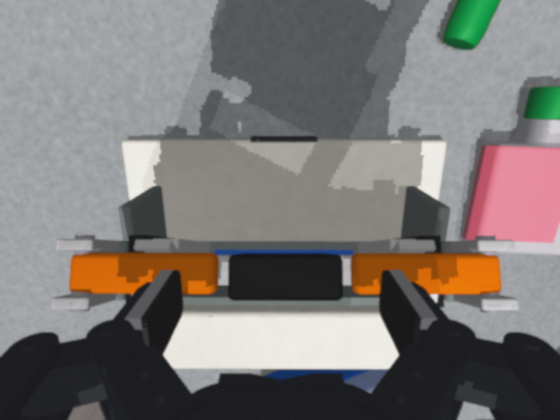

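```bash
python3 -m inch '[[-1,[0.03,0,0],0],[-1,[0.03,0,0],0],[-1,[0.03,0,0],0],[-1,[0,0,0],0],[-1,[0,0,0],0],[-1,[0,0,0],0],[-1,[0,0,0],0],[-1,[0,0,0],0]]'
python3 - <<'E'
from lev import *
p=snap("scene","s26")
im=cv2.imread("pics/s26.png"); cv2.imwrite("pics/s26c.png",cv2.resize(im[190:270,140:270],(780,480),interpolation=cv2.INTER_CUBIC))
e=env.observe(); print(e['position'], e['ft_force'],e['wrist_torque'],e['grip_width'])
E
```

```text
time_s: 24.92
position: [0.5918, -0.1927, 0.3019]
tool_rot: [[0.011, -0.999, 0.038], [-0.005, 0.038, 0.999], [-1.0, -0.011, -0.005]]
ft_force: [2.7, 0.9, 21.5]
grip_width: 0.0853
[ 0.59180058 -0.19269618  0.30191532] [4.30364220e+00 1.91282286e-02 2.08744258e+01] [ 0.1414538  -0.6496443  -0.02123733] 0.08585143504753558
```

View pics/s26c.png

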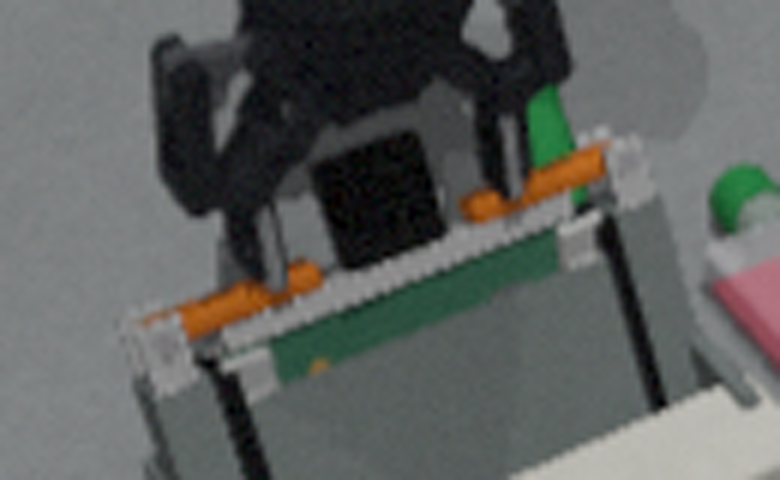

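```bash
python3 -m inch '[[-1,[0.03,0,0],0],[-1,[0.03,0,0],0],[-1,[0.03,0,0],0],[-1,[0.03,0,0],0],[-1,[0,0,0],0],[-1,[0,0,0],0],[-1,[0,0,0],0],[-1,[0,0,0],0]]'
python3 - <<'E'
from lev import *
p=snap("wrist","w27")
p=snap("scene","s27")
im=cv2.imread("pics/s27.png"); cv2.imwrite("pics/s27c.png",cv2.resize(im[190:270,140:270],(780,480),interpolation=cv2.INTER_CUBIC))
e=env.observe(); print(e['position'], e['ft_force'],e['wrist_torque'],e['grip_width'])
E
```

```text
time_s: 25.63
position: [0.5917, -0.1925, 0.3011]
tool_rot: [[0.014, -0.999, 0.038], [-0.007, 0.037, 0.999], [-1.0, -0.014, -0.006]]
ft_force: [-2.7, 2.5, 38.4]
grip_width: 0.0853
[ 0.59167608 -0.19253863  0.30114953] [-2.6253303   1.76322874 38.87332813] [ 0.65607002  0.16014578 -0.0430236 ] 0.08535267806097607
```

View pics/s27c.png

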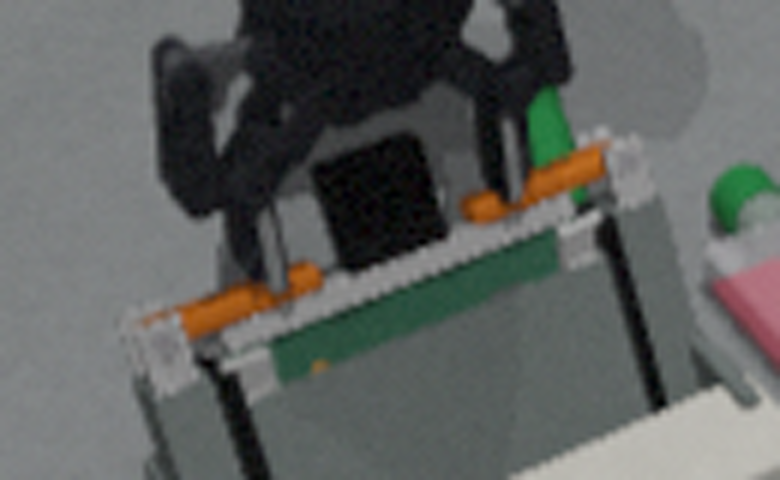

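View pics/w27.png

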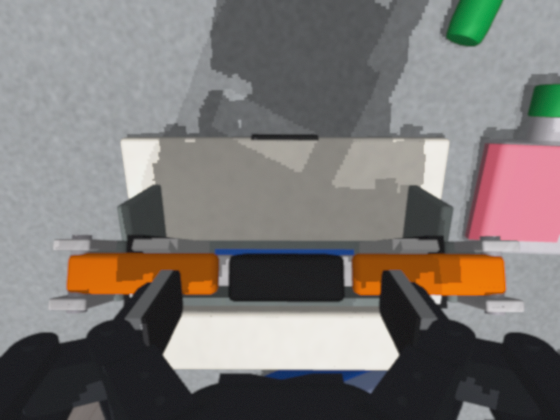

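```bash
python3 -m inch '[[-1,[-0.1,0,0],0],[-1,[-0.4,0,0],0],[-1,[-0.6,0.1,0],0],[-1,[-0.6,0.2,0],0],[-1,[-0.5,0.2,0],0],[-1,[-0.2,0,0],0],[-1,[0,0,0],0],[-1,[0,0,0],0]]'
python3 - <<'E'
from lev import *
p=snap("wrist","w28")
p=snap("scene","s28")
im=cv2.imread("pics/s28.png"); cv2.imwrite("pics/s28c.png",cv2.resize(im[190:270,140:270],(780,480),interpolation=cv2.INTER_CUBIC))
im=cv2.imread("pics/w28.png"); cv2.imwrite("pics/w28c.png",cv2.resize(im[210:330,100:460],(800,267),interpolation=cv2.INTER_CUBIC))
e=env.observe(); print(e['position'], e['ft_force'])
for n,v in (("hL",[0,.092,.018]),("hR",[0,-.092,.018]),("tipL0 top",[0,.030,.023]),("tipR0 top",[0,-.030,.023]),("tipL.12",[0,.092-.0615,.0255+.005]),("tipR.12",[0,-.092+.0615,.0255+.005])):
    print(n,((proj(P('s28'),c+F@np.array(v))-[140,190])*6).round(0),((proj(P('w28'),c+F@np.array(v))-[100,210])*2.222).round(0))
E
```

```text
time_s: 26.4
position: [0.5758, -0.1917, 0.3652]
tool_rot: [[-0.0, -0.999, 0.037], [0.0, 0.037, 0.999], [-1.0, 0.0, 0.0]]
ft_force: [1.1, 0.3, -0.2]
grip_width: 0.0857
[ 0.57585378 -0.19162863  0.36442817] [-0.308002   -1.26411823 -0.11912973]
hL [607. 157.] [719.  96.]
hR [149. 336.] [87. 95.]
tipL0 top [458. 201.] [509.  96.]
tipR0 top [308. 260.] [297.  96.]
tipL.12 [453. 182.] [514.  96.]
tipR.12 [301. 241.] [292.  95.]
```

View pics/s28c.png

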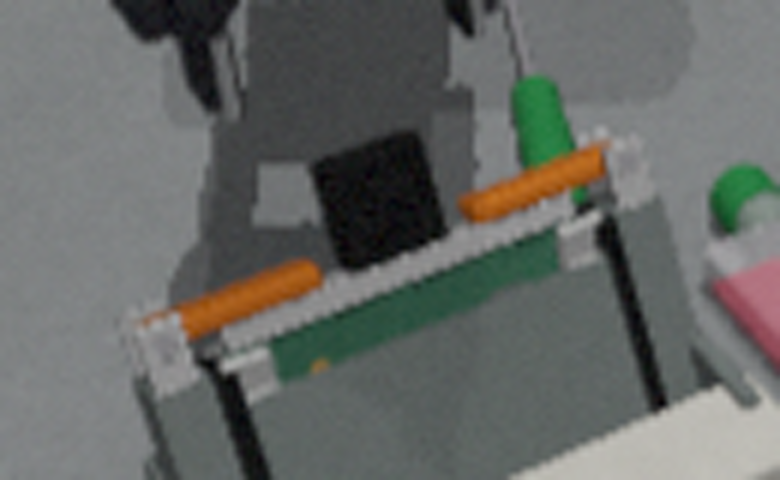

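View pics/w28c.png

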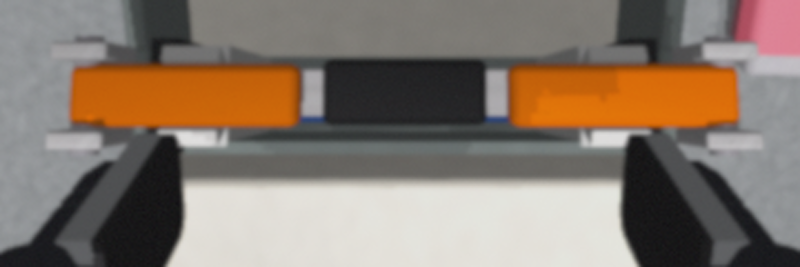

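Run:
```python
from lev import *
p=snap("top","t29"); snap("wrist","w29")
a=cv2.imread("pics/top0.png").astype(int);b=cv2.imread("pics/t29.png").astype(int)
for n,(x,y) in dict(flask=(293,217),dishes=(255,144),driver=(313,275)).items():
    d=np.abs(a-b).sum(2)[y-14:y+15,x-14:x+15]; print(n,"changed px",(d>60).sum())
for s in (-.089,-.094,-.097):
    print(s,[((proj(P('s28'),c+F@np.array(v))-[140,190])*6).round(0) for v in ([.008,.02,s+.152],[.008,-.02,s+.152],[.007,.07,s+.1],[.007,-.07,s+.1])])
cv2.imwrite("pics/t29c.png",cv2.resize(cv2.imread("pics/t29.png")[120:320,180:460],(784,560)))
```

```text
flask changed px 0
dishes changed px 0
driver changed px 52
-0.089 [array([410., 113.]), array([308., 151.]), array([568., 196.]), array([219., 335.])]
-0.094 [array([414., 126.]), array([312., 164.]), array([572., 209.]), array([224., 348.])]
-0.097 [array([417., 133.]), array([315., 171.]), array([574., 216.]), array([226., 356.])]
```

View pics/t29c.png

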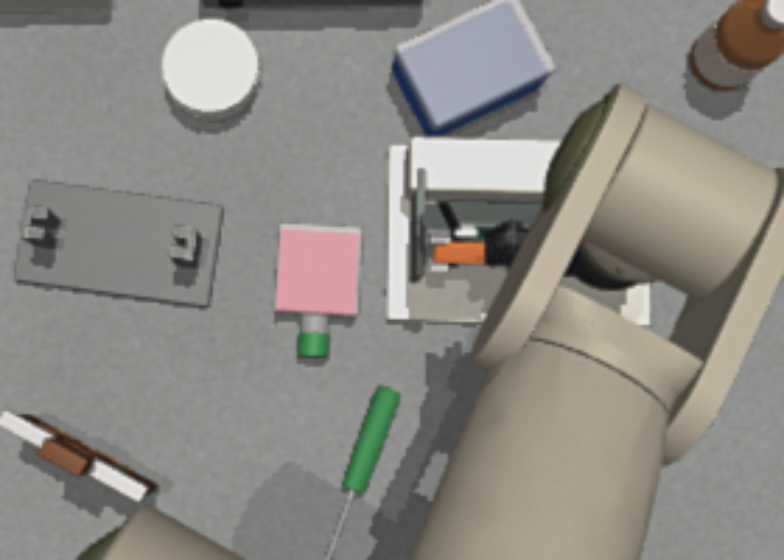

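Run:
```python
from lev import *
g=lambda f:cv2.imread(f"pics/{f}.png").astype(float)
def edge(im,x,y0,y1):
    # bar(light)->green boundary: redness channel half-crossing
    pr=im[y0:y1,x,2]; 
    i=int(np.argmax(pr)); hi=pr[i]; lo=pr[i:i+6].min(); m=(hi+lo)/2
    for k in range(i,len(pr)-1):
        if pr[k]>=m>pr[k+1]: return y0+k+(pr[k]-m)/(pr[k]-pr[k+1])
def pred(s,x):
    # bar lower front edge line in scene
    p=P('s28'); A=proj(p,c+F@np.array([.007,.07,s+.1]));B=proj(p,c+F@np.array([.007,-.07,s+.1]))
    return A[1]+(x-A[0])*(B[1]-A[1])/(B[0]-A[0])
for x in (190,195,200,205,210,213,216,220,224,228):
    yb=int(pred(-.093,x)); r=[]
    for f in("s16","s17","s26","s27","s28"): 
        e=edge(g(f),x,yb-7,yb+8); r.append(None if e is None else round(e,2))
    print(x,r,"pred -89",pred(-.089,x).round(2),"-97",pred(-.097,x).round(2))
```

```text
190 [np.float64(239.7), np.float64(239.17), np.float64(237.48), np.float64(237.5), np.float64(237.44)] pred -89 240.5 -97 244.31
195 [np.float64(237.7), np.float64(237.18), np.float64(241.35), np.float64(241.8), np.float64(241.51)] pred -89 238.51 -97 242.31
200 [np.float64(236.04), np.float64(235.94), np.float64(239.58), np.float64(239.77), np.float64(239.64)] pred -89 236.53 -97 240.3
205 [np.float64(234.15), np.float64(234.08), np.float64(237.55), np.float64(237.8), np.float64(237.59)] pred -89 234.54 -97 238.29
210 [np.float64(232.04), np.float64(231.95), np.float64(235.56), np.float64(235.72), np.float64(235.58)] pred -89 232.55 -97 236.28
213 [np.float64(230.68), np.float64(230.65), np.float64(234.31), np.float64(234.49), np.float64(234.38)] pred -89 231.36 -97 235.08
216 [np.float64(229.54), np.float64(229.49), np.float64(233.32), np.float64(233.27), np.float64(233.34)] pred -89 230.17 -97 233.87
220 [np.float64(228.31), np.float64(227.3), np.float64(225.44), np.float64(225.45), np.float64(225.21)] pred -89 228.58 -97 232.27
224 [np.float64(226.37), np.float64(226.4), np.float64(230.32), np.float64(230.36), np.float64(224.15)] pred -89 226.99 -97 230.66
228 [np.float64(224.72), np.float64(224.77), np.float64(223.0), np.float64(221.82), np.float64(222.42)] pred -89 225.4 -97 229.05
```

Run:
```python
from rig import env
e=env.observe(); print(e['time_s'],e['position'],e['ft_force'],abs(e['qvel']).max())
print(env.close_job())
```

```text
26.6 [ 0.57585891 -0.19163757  0.36460687] [ 0.32032672  0.89794088 -0.40492453] 0.20966621450767817
the job is handed in; nothing more can be done
None
```

The camera board is in the bay and held down by both levers, and I handed the job in at 26.6 s. `close_job` gave no verdict, so this rests on my own checks.

**What I did**
- I gripped the green board by its black handle across the 40 mm width and lifted it out of the holder.
- I put its lower edge into the guide mouths, then tipped it to the bay's slope by turning the handle in the jaws.
- I slid it down slowly until the wrist force showed about 4.5 N from the connector. Both levers were still open then.
- I let go, swept each lever inward to about 0.5 rad with closed fingers, then pressed both down together with the open gripper until the force rose sharply to 38 N. After that I backed off.

**Last checks**
- **Depth:** the board's bar moved about 3.7 px in the scene camera between resting and pressed, against 3.75 px expected for 8 mm. That puts the lower edge at about bay z = -97 mm, assuming it started at -89 mm. It did not spring back when I let go.
- **Levers:** in the scene and wrist pictures both lie flat along the bar, within about 0.03 rad.
- **Bystanders:** the flask and dishes showed no change in the top view. The 52 pixels that changed around the screwdriver look like a new shadow.
- **Robot:** the gripper was clear and the wrist force was within noise of zero.

**Not settled**
- At the final press the wrist moment leaned toward the left lever. The pictures still show both equally flat, so I did not press the right one again.
- My position reading of the bay and the board's lower edge varied by 1–2 mm between views. The guides took that up without any noticeable sideways force.

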